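# Recharge the bolt feeder rail and lock its keeper

### The arm

A 7-joint arm with a two-finger parallel gripper is mounted at the origin on a cart in front of the work surface, level with it; the furniture and walls round the work are solid. World frame = base frame: x ahead of the robot, y to its left, z up, the work surface at z = 0. Lengths are in mm, angles in rad, forces in N, time in s.
With the tool pointing down it reaches from about 350 to 900 mm from the base axis. Payload 7.2 kg.
Tool frame: the origin (TCP) lies on the centre line of the jaws, within the pads' length; the fingertips stand r.tips_ahead ahead of it and the grasp point (between the pads) lies 5 mm behind it (r.tips_ahead is the distance from the TCP to the fingertips, in mm); z points along the fingers, y is the line along which they close (so a half turn about z gives the same grasp; the last joint's range is limited). The gripper opens to 88 mm and grips with 3 to 60 N. Pads are 20 mm wide; open, the fingers measure 115 mm over their backs; the gripper's body (75 mm by 178 mm) begins 61 mm behind the grasp point.
Start: joints at [1.072, 0.411, -0.013, 1.596, 0.006, 1.134, -0.082], TCP at [260.988, -567.903, 236.653] pointing down, gripper open.
Joint ranges: [-2.95, 2.95], [-0.29, 1.99], [-1.47, 1.44], [0.14, 2.54], [-1.03, 4.17], [0.13, 1.85], [-2.86, 2.86]. Speed limits (rad/s): [2.39, 2.39, 3.01, 3.01, 3.14, 3.14, 3.14].

### API

Orientations are given as [roll, pitch, yaw] about the fixed x, y, z axes, in that order (R = Rz(yaw) Ry(pitch) Rx(roll)).
In Python, from bench import r, snapshot gives the robot as it stands.
- The arm moves only by the tool play_rows, never from a script. Its arguments are lists of equal length, an entry for each row: "xyz": the shift along the tool's x, y, z in m, a list of three; "dr": the turn, a rotation vector about the tool's x, y, z in rad, a list of three; "fingers": the finger opening in m, from 0 to 0.0878. In form: {"xyz": [[tx, ty, tz], ...], "dr": [[ax, ay, az], ...], "fingers": [fingers, ...]}. A call has 1 to 12 rows; each row is the pose to reach, as a shift and turn from the pose commanded when the call began, along the tool's axes at that moment; what a row does not reach only later rows make up. A row lasts 1/10 s, in which the tool goes at most 50 mm and 8.59 degrees, less where a joint would pass 70% of its speed; a pose out of reach is approached as far as the arm can. A call with a gripper value outside its range is refused whole. The fingers move at their own pace and stop on an object; "grip_force" is the grip in N (left out, the last holds). Time passes only in rows, so rows that repeat a pose let the fingers close. It gives the time, the measured TCP pose, the force, the opening and the grip force at its end, in the units of the state.
- r.state(): the state, without advancing time (a new reading comes with each control period).
- snapshot(name): name is "scene" or "top"; returns a dict with "frame" (400x640x3 uint8, blue, green, red), "K" (3x3 intrinsics, pixels), "view" (4x4, takes a point from world to camera coordinates). Camera axes: x right, y down, z forward; pixel columns grow to the right and rows downward; lengths in mm; the calibration is good to about 2 mm. A picture is of the moment at which its call begins. There is no depth.
- r.sign_off(): hands the job in; it is judged then, once.
The state is a dict: "t": time; "joint_pos": joint angles; "qd": joint speeds; "tau": joint torques, N m; "ee_pos": TCP position; "tool_rot": TCP orientation; "wrist_force": force on the tool from outside, world axes, zero at the start; "wrist_torque": the same for the moment, N m; "width": opening from 0.0 (shut) to 1.0 (fully open); "grip_force": force on a finger pad.
Only numpy, scipy, OpenCV 4.12 (cv2) and the standard library are available. Lean on these libraries where they do the work, as an engineer would, in place of code of your own. Each camera call takes 0.05 s, during which the arm holds its last target. There are 200 camera calls.

### The job

Recharge the bolt feeder: push the captive knob in, turn it back anticlockwise to free the keeper bar and swing the bar well up; then feed every M12 bolt lying on the bench into the upper end of the two-rod rail, so that each drops its shank between the rods, hangs by its head and slides down into the queue at the lower stop. When all hang there, swing the keeper down over the heads until it is fully home, then push the knob in and turn it clockwise to its stop, so that it stays locked down by itself. Leave the other things on the bench where they are.

Things in the scene. Friction and masses are not known exactly. Their poses are not given: they have to be found in the camera images.
- feeder: feeder stand fixed to the bench: grey sheet body 34 mm wide on a dark base 70 x 275 x 8 mm. Origin: centre of the base's underside; y runs level along the rail towards its upper (inlet) end, z up. A dark stop block 42 mm wide closes the lower end. The knob's post, 28 mm thick, stands at x = +55, y = -60 mm
- rail: rail of two steel rods 10 mm thick with a 14 mm slot between them. Origin: mid-slot, level with the rods' tops, at the stop's face at the lower end, 92 mm above the bench. y: uphill along the rods (rising 16 deg, to y = 240 mm), x across, z square to the rods. Beyond y = 120 mm nothing is above the rods; under them are 64 mm or more of free depth
- inlet (a point): place to feed bolts: mid-slot, level with the rods' tops, 185 mm uphill of the stop, 143 mm above the bench. The rods are slippery: a bolt let go low over them, lengthwise over the slot (head uphill is surest), drops its shank through and slides down to the stop or the last bolt
- outlet (a point): mid-slot, level with the rods' tops, at the stop's face (origin of the rail). Queued bolts hang shank down with their origins at rail x = 0, z = 8 mm and y = about 10, 32, 55, 77, 99 mm
- keeper (a joint): keeper bar angle, rad: 0 = closed, along the rail over the bolt heads (as it starts); grows as its uphill end swings up, to 1.75. Stiff hinge: stays where left; about 1 N at its end moves it. Aluminium bar 14 mm wide, 6 mm thick, 140 mm long; hinge line along the rail's x at rail y = -13.5, z = 18.5 mm. A lip at its end reaches down to the rods and bars the rail when closed
- keeper_end (a point): point on the keeper bar's upper (when open: outer) face, 18 mm short of its free end, 122 mm from the hinge and 3 mm off the bar's mid-plane
- knob_push (a joint): how far the captive knob is pushed down, m: 0 = up (free), 0.0065 = locked (as it starts), 0.0095 = fully down. Spring up: 2.7 N at 0, 7 N fully down. It turns between free and locked only while pushed in over 0.007; let go when turned past about 0.6 it stays locked at 0.0065, turned back under 0.15 it springs up to 0
- knob_turn (a joint): knob turn, rad, clockwise seen from above: 0 = free, tongue (a steel finger reaching 60 mm from the axis) points downhill along the rail (feeder's -y); 1.5 = end stop, tongue across the keeper. Starts locked at about 1.4
- knob_grip (a point): on the knob's axis, in its black grip bar, 11 mm wide, 34 mm long (along the tongue) and 24 mm tall, standing on a disc 36 mm across; the point is 13 mm above the disc, 11 mm below the bar's top and 159 mm above the bench when the knob is up (152 mm when locked)
- bolt1: hexagon bolt M12, plain steel, 63 mm long over all, 80 g, head 22 mm across and 8 mm thick, shank 12 mm thick. Origin: centre of the head's top face; z axis runs along the shank from head to tip. It starts lying on the bench, tilted 5 deg with the tip down; three to five are present (None if absent)
- bolt2: hexagon bolt M12, plain steel, 63 mm long over all, 80 g, head 22 mm across and 8 mm thick, shank 12 mm thick. Origin: centre of the head's top face; z axis runs along the shank from head to tip. It starts lying on the bench, tilted 5 deg with the tip down; three to five are present (None if absent)
- bolt3: hexagon bolt M12, plain steel, 63 mm long over all, 80 g, head 22 mm across and 8 mm thick, shank 12 mm thick. Origin: centre of the head's top face; z axis runs along the shank from head to tip. It starts lying on the bench, tilted 5 deg with the tip down; three to five are present (None if absent)
- bolt4: hexagon bolt M12, plain steel, 63 mm long over all, 80 g, head 22 mm across and 8 mm thick, shank 12 mm thick. Origin: centre of the head's top face; z axis runs along the shank from head to tip. It starts lying on the bench, tilted 5 deg with the tip down; three to five are present (None if absent)
- bolt5: hexagon bolt M12, plain steel, 63 mm long over all, 80 g, head 22 mm across and 8 mm thick, shank 12 mm thick. Origin: centre of the head's top face; z axis runs along the shank from head to tip. It starts lying on the bench, tilted 5 deg with the tip down; three to five are present (None if absent)
- worn_wheel: worn grinding disc 99 mm across, 9 mm thick, lying on the bench; leave it. Origin: centre of its underside
- spark_plug: used spark plug 70 mm long, 22 mm thick, lying on the bench; leave it. Origin: centre of its underside
- grease_tin: round tin 67 mm across, 23 mm tall; leave it. Origin: centre of its underside
- pliers: pliers 177 mm long, 52 mm wide, 13 mm tall, lying on the bench; leave them. Origin: centre of its underside

How it is judged (in metres and radians):
On the way, in this order (a step that is already met when the one before it is completed fails the run):
1. the knob is freed and the keeper swung well up (value of joint keeper above 0.9 rad and value of joint knob_push below 0.003 m), for 0.2 s.
2. all bolts hang head up in the queue at the rail's lower end (x of bolt1 in the frame of rail between -0.005 and 0.005 m and y of bolt1 in the frame of rail between 0 and 0.12 m and z of bolt1 in the frame of rail between 0.003 and 0.015 m and angle between each of bolt1, bolt2, bolt3, bolt4, bolt5's own z axis and vertical above 2.6 rad and linear speed of each of bolt1, bolt2, bolt3, bolt4, bolt5 below 0.03 m/s and x of bolt2 in the frame of rail between -0.005 and 0.005 m and y of bolt2 in the frame of rail between 0 and 0.12 m and z of bolt2 in the frame of rail between 0.003 and 0.015 m and x of bolt3 in the frame of rail between -0.005 and 0.005 m and y of bolt3 in the frame of rail between 0 and 0.12 m and z of bolt3 in the frame of rail between 0.003 and 0.015 m and x of bolt4 in the frame of rail between -0.005 and 0.005 m and y of bolt4 in the frame of rail between 0 and 0.12 m and z of bolt4 in the frame of rail between 0.003 and 0.015 m and x of bolt5 in the frame of rail between -0.005 and 0.005 m and y of bolt5 in the frame of rail between 0 and 0.12 m and z of bolt5 in the frame of rail between 0.003 and 0.015 m), for 0.2 s.
3. the keeper bar is swung down over the heads (value of joint keeper below 0.06 rad), for 0.2 s.
4. the knob is pushed in and turned clockwise to lock (value of joint knob_push above 0.0045 m and value of joint knob_turn above 1.1 rad), for 0.2 s.
At the end, for the whole second after the job is handed in: Every bolt hangs head up between the rods at rest (within 30 deg of plumb, head on both rods, within 5 mm of the slot's middle and 120 mm of the stop); keeper closed to 0.06 rad; knob turned over 1.1 rad and still in by over 4.5 mm, untouched (all of step 2 and all of step 4 and value of joint keeper below 0.06 rad).
It fails at once if the worn wheel is moved more than 4 cm (distance of worn_wheel from where it was at the start of the episode above 0.04 m).
It fails at once if the spark plug is moved more than 4 cm (distance of spark_plug from where it was at the start of the episode above 0.04 m).
It fails at once if the grease tin is moved more than 4 cm (distance of grease_tin from where it was at the start of the episode above 0.04 m).
It fails at once if the pliers is moved more than 4 cm (distance of pliers from where it was at the start of the episode above 0.04 m).
Of bolt1, bolt2, bolt3, bolt4, bolt5 only 3 to 5 are there at a start; the rules pass over those that are not, and their reading is None.
At some moment in a run one of bolt1, bolt2, bolt3, bolt4, bolt5 may be knocked a few centimetres aside while the robot is not near it.
Once in a run the grip may slacken for a moment while it holds something.
It also fails if it takes over 208 s, if anything falls off the work surface, if the arm or the gripper's body presses on something with over 40 N, if the wrist force passes 120 N, or if a joint passes its speed limit or range.

## Working session

There is one attempt and no reset: what is moved stays moved. The work goes in short steps, Python scripts to look and compute and a tool call to move; the robot and the scene stay as the last step left them, time stands still between calls to the robot, and variables do not carry over. Pictures are saved under pics/ and viewed, at most 14 in all, crops included, and the job is handed in when it is done.

Besides the shell and the picture viewer there is one more tool, called after ">>>" as name(argument=value, ...) on one line, values as JSON. play_rows: Moves the arm, as the interface text tells. Its arguments: {"type":"object","properties":{"xyz":{"type":"array"},"dr":{"type":"array"},"fingers":{"type":"array"},"grip_force":{"type":"number"}},"required":["xyz","dr","fingers"]}

```bash
ls; mkdir -p pics; python3 - <<'E'
from bench import r, snapshot
import cv2,numpy as np,pickle
print(r.state()); print(r.tips_ahead)
for n in("scene","top"):
    s=snapshot(n); cv2.imwrite(f"pics/{n}0.png",s["frame"]); pickle.dump(s,open(f"{n}0.pkl","wb")); print(n,s["K"],np.round(s["view"],3))
E
```

```text
pics
{'t': 0.0, 'joint_pos': array([ 1.07177331,  0.41189016, -0.01270836,  1.59701738,  0.00559013,
        1.13427071, -0.0822259 ]), 'qd': array([ 0.00176756,  0.00083908,  0.00080626, -0.00168488, -0.00016994,
        0.00032399, -0.00100043]), 'tau': array([-5.91315220e-04, -5.87955058e+01,  6.41707443e-01, -2.91082370e+01,
       -5.37991547e-02,  1.84590271e-02,  1.34292604e-04]), 'ee_pos': array([ 260.78373497, -567.48449439,  235.82604381]), 'tool_rot': array([-3.14004590e+00,  1.02054111e-04,  4.30814165e-01]), 'wrist_force': array([ 0.13172879,  0.87000512, -0.12843064]), 'wrist_torque': array([-0.01938035, -0.00250207, -0.00593008]), 'grip_force': 0.0, 'width': 0.9956814824641268}
14.0
scene [[459.28717606   0.         330.26225247]
 [  0.         459.28717606 195.79351371]
 [  0.           0.           1.        ]] [[-5.36000e-01 -8.44000e-01 -1.00000e-02  2.73641e+02]
 [-5.84000e-01  3.80000e-01 -7.17000e-01  4.37560e+02]
 [ 6.09000e-01 -3.78000e-01 -6.97000e-01  9.23736e+02]
 [ 0.00000e+00  0.00000e+00  0.00000e+00  1.00000e+00]]
top [[393.4007222    0.         321.06889492]
 [  0.         393.4007222  199.97848315]
 [  0.           0.           1.        ]] [[-1.400000e-02 -1.000000e+00 -1.300000e-02 -3.002800e+01]
 [-9.910000e-01  1.600000e-02 -1.340000e-01  5.975170e+02]
 [ 1.340000e-01  1.100000e-02 -9.910000e-01  1.208562e+03]
 [ 0.000000e+00  0.000000e+00  0.000000e+00  1.000000e+00]]
```

View pics/scene0.png

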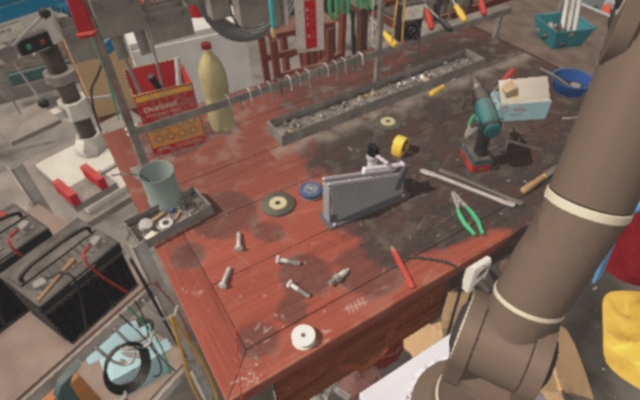

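View pics/top0.png

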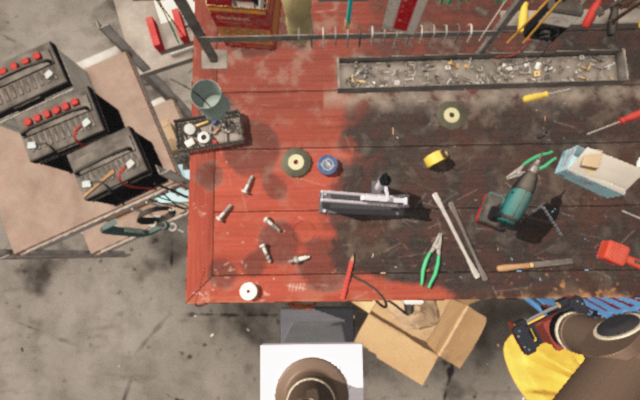

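Top view: four bolts near (248,184), (224,212), (272,224), (266,252); the spark plug is at (299,260), the feeder spans cols 320–408 with the knob near (383,182). Now enlarging.

```bash
python3 - <<'E'
import cv2
a=cv2.imread("pics/top0.png")
c=cv2.resize(a[150:280,210:310],None,fx=6,fy=6*0.75,interpolation=3); c=cv2.resize(a[165:275,210:320],None,fx=5.4,fy=5.4,interpolation=3)
cv2.imwrite("pics/c1.png",c)
cv2.imwrite("pics/c2.png",cv2.resize(a[165:225,310:420],None,fx=7,fy=7,interpolation=3))
s=cv2.imread("pics/scene0.png")
cv2.imwrite("pics/c3.png",cv2.resize(s[135:235,310:420],None,fx=6,fy=6,interpolation=3))
E
```

```text
(no output)
```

View pics/c1.png

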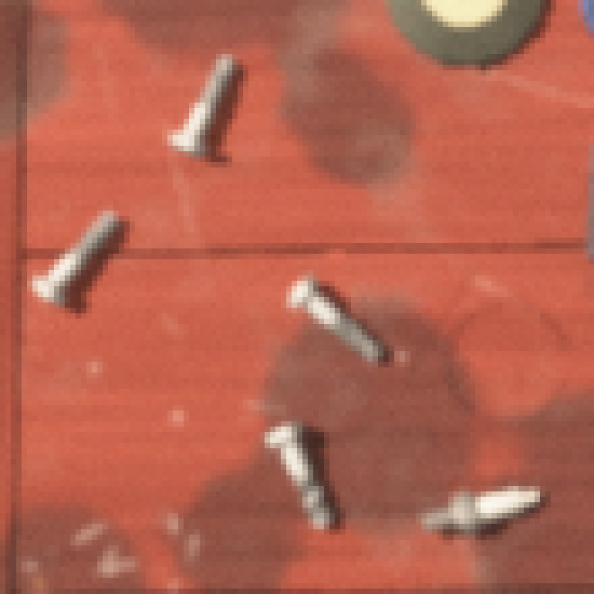

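View pics/c2.png

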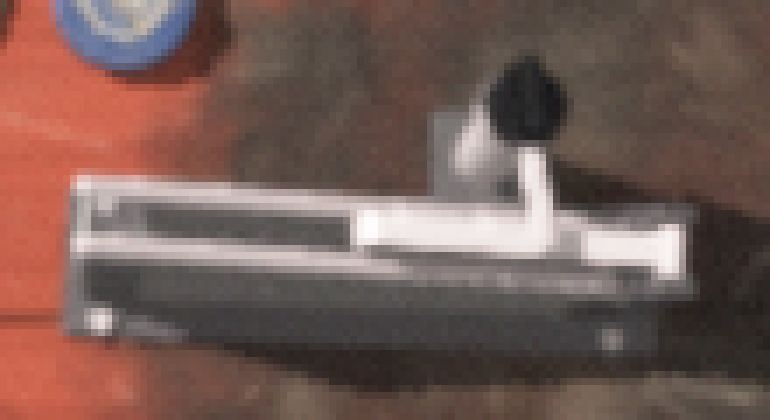

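View pics/c3.png

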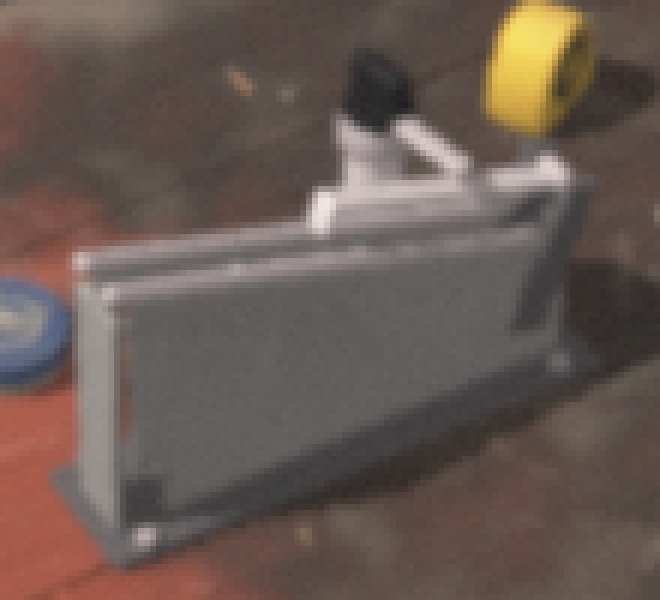

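c1: heads/tips at crop px B1 (190,148)/(231,59), B2 (48,294)/(115,217), B3 (297,288)/(383,358), B4 (280,432)/(327,526). c2/c3 show the rail's upper end at left (rod ends c2 (80,184),(80,242)), the knob top at c2 (530,100), and the base corners. Next I fit the feeder pose.

```bash
cat > h.py <<'E'
import numpy as np,pickle
from scipy.optimize import least_squares
T=pickle.load(open("top0.pkl","rb"));S=pickle.load(open("scene0.pkl","rb"))
def proj(c,p):
    q=c["view"][:3,:3]@np.asarray(p,float)+c["view"][:3,3]; q=c["K"]@q; return q[:2]/q[2]
def back(c,uv,z):
    R=c["view"][:3,:3];t=c["view"][:3,3]; o=-R.T@t; d=R.T@np.linalg.solve(c["K"],[uv[0],uv[1],1]); return o+d*(z-o[2])/d[2]
def px(crop,s,off): return (np.array(crop)+.5)/s-.5+np.array(off)
def f2w(P,p):
    X,Y,a=P[:3];c,s=np.cos(a),np.sin(a); return np.array([X+c*p[0]-s*p[1],Y+s*p[0]+c*p[1],p[2]])
A=np.radians(16)
def r2f(P,p): x,y,z=p; return [x,P[3]+y*np.cos(A)-z*np.sin(A),92+y*np.sin(A)+z*np.cos(A)]
def rail(P,p): return f2w(P,r2f(P,p))
E
cat > fit.py <<'E'
from h import *
t=lambda c:px(c,7,(310,165)); s=lambda c:px(c,6,(310,135))
obs=[(T,t((78,184)),'r',(12,240,0)),(T,t((78,242)),'r',(-12,240,0)),(T,t((66,345)),'f',(-35,137.5,8)),(T,t((655,352)),'f',(-35,-137.5,8)),
(T,t((530,102)),'f',(55,-60,158)),(T,t((357,226)),'r',(0,126.5,20)),
(S,s((122,560)),'f',(-35,137.5,8)),(S,s((55,478)),'f',(35,137.5,8)),(S,s((607,375)),'f',(-35,-137.5,8)),(S,s((80,262)),'r',(12,240,0)),(S,s((108,292)),'r',(-12,240,0)),(S,s((383,68)),'f',(55,-60,163))]
def res(P): return np.concatenate([proj(c,(f2w(P,p) if k=='f' else rail(P,p)))-uv for c,uv,k,p in obs])
q=least_squares(res,[500,-100,0,-115],loss='soft_l1'); P=q.x
np.save("P.npy",P);print(P,np.round(res(P).reshape(-1,2),1).tolist())
print("grip",f2w(P,(55,-60,152)),"kend",rail(P,(0,108.5,21.5)),"hinge",rail(P,(0,-13.5,18.5)),"inlet",rail(P,(0,185,0)))
c=lambda p:px(p,5.4,(210,165))
for h,tp in [((190,148),(231,59)),((48,294),(115,217)),((297,288),(383,358)),((280,432),(327,526))]:
    H=back(T,c(h),12);E=back(T,c(tp),7);d=H-E;print(H.round(),E.round(),np.linalg.norm(d).round(1),"mid",((H+E)/2).round(),"psi",np.arctan2(d[1],d[0]).round(3))
E
python3 fit.py
```

```text
[ 5.88071354e+02 -1.68267277e+02 -4.81235165e-02 -1.02129970e+02] [[0.3, 0.4], [-0.0, 0.4], [-0.7, -1.1], [0.3, 0.6], [1.5, -0.5], [-0.2, 0.4], [-0.3, 1.7], [-1.2, -0.5], [-0.7, -2.3], [0.1, 0.1], [-0.0, 0.5], [1.0, -0.5]]
grip [ 640.12138336 -230.84358642  152.        ] kend [ 587.89051431 -172.02220409  142.57377957] hinge [ 582.28883718 -288.33440671  106.06223707] inlet [591.71306415 -92.65147622 142.99291083]
[631. 210.  12.] [686. 186.   7.] 60.3 mid [659. 198.  10.] psi 2.742
[544. 294.  12.] [590. 256.   7.] 60.4 mid [567. 275.  10.] psi 2.453
[545. 145.  12.] [503.  94.   7.] 66.4 mid [524. 119.  10.] psi 0.878
[460. 154.  12.] [404. 127.   7.] 62.2 mid [432. 141.  10.] psi 0.458
```

```bash
python3 - <<'E'
from h import *; import cv2
P=np.load("P.npy");a=T["frame"][168:198,370:400];b=S["frame"][138:168,360:390]
f=lambda i:cv2.resize(cv2.convertScaleAbs(i,alpha=2.5 ,beta=-20),None,fx=13,fy=13,interpolation=cv2.INTER_CUBIC)
out=[]
for c,i,off in((T,f(a),(370,168)),(S,f(b),(360,138))):
    for h in (163,141):
        u=proj(c,f2w(P,(55,-60,h)));q=((u-off+.5)*13-.5).astype(int);cv2.circle(i,tuple(q.tolist()),3,(0,255,0) if h==163 else (0,0,255),-1)
    out.append(i)
cv2.imwrite("pics/k.png",np.hstack(out))
E
```

```text
(no output)
```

View pics/k.png

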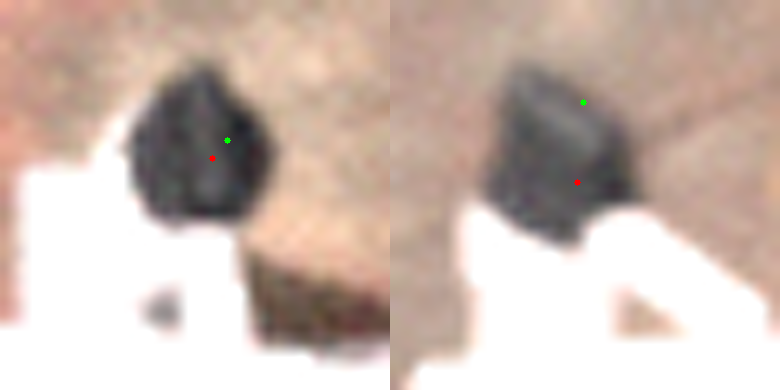

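The k.png enlargement puts the bar top about 1.6 px toward +y of the model, so I take the knob axis at about (641,-227). First move: go above it.

```bash
cat > m.py <<'E'
import sys,numpy as np
from bench import r
from scipy.spatial.transform import Rotation as R
# args: x y z psi [tilt about world-horizontal axis tool y, rad]
a=[float(v) for v in sys.argv[1:]]; s=r.state()
R0=R.from_euler('xyz',s["tool_rot"]); R1=R.from_euler('ZX',[a[3],np.pi])*R.from_euler('y',a[4] if len(a)>4 else 0)
d=R0.inv().apply(np.array(a[:3])-s["ee_pos"])/1000; w=(R0.inv()*R1).as_rotvec()
print("t",s["t"],"pos",s["ee_pos"].round(1),"rot",s["tool_rot"].round(3),"q",s["joint_pos"].round(2),"F",s["wrist_force"].round(1),"w",round(s["width"]*87.8,1),s["grip_force"])
print("xyz",d.round(4).tolist(),"dr",w.round(3).tolist(),"rows",np.linalg.norm(d)/.05,np.linalg.norm(w)/.15)
E
python3 m.py 641 -227.3 220 0.12
```

```text
t 0.1 pos [ 260.8 -567.5  235.9] rot [-3.14   0.     0.431] q [ 1.07  0.41 -0.01  1.6   0.01  1.13 -0.08] F [-0.4 -0.4  0.1] w 87.6 0.0
xyz [0.4876, -0.1503, 0.0161] dr [-0.001, 0.0, 0.311] rows 10.209277946682333 2.0722776898717723
```

>>> play_rows(xyz=[[0.4876,-0.1503,0.0161],[0.4876,-0.1503,0.0161],[0.4876,-0.1503,0.0161],[0.4876,-0.1503,0.0161],[0.4876,-0.1503,0.0161],[0.4876,-0.1503,0.0161],[0.4876,-0.1503,0.0161],[0.4876,-0.1503,0.0161],[0.4876,-0.1503,0.0161],[0.4876,-0.1503,0.0161],[0.4876,-0.1503,0.0161],[0.4876,-0.1503,0.0161]], dr=[[0,0,0.311],[0,0,0.311],[0,0,0.311],[0,0,0.311],[0,0,0.311],[0,0,0.311],[0,0,0.311],[0,0,0.311],[0,0,0.311],[0,0,0.311],[0,0,0.311],[0,0,0.311]], fingers=[0.04,0.04,0.04,0.04,0.04,0.04,0.04,0.04,0.04,0.04,0.04,0.04], grip_force=10)

```text
t: 1.3
ee_pos: [642.6, -224.4, 219.3]
tool_rot: [-3.14, 0.001, 0.125]
wrist_force: [-0.9, -0.4, 0.9]
width: 0.453
grip_force: 0.0
```

```bash
python3 m.py 641 -227.3 155 0.12
```

```text
t 1.3 pos [ 642.6 -224.4  219.3] rot [-3.14e+00  1.00e-03  1.25e-01] q [ 0.33  0.52 -0.1   1.46  0.05  1.16 -1.22] F [-0.9 -0.4  0.9] w 39.8 0.0
xyz [-0.0018, 0.0028, 0.0643] dr [-0.002, 0.001, 0.005] rows 1.2885004817769286 0.03407907682653575
```

>>> play_rows(xyz=[[-0.001,0.002,0.025],[-0.001,0.002,0.045],[-0.001,0.002,0.0643],[-0.001,0.002,0.0643],[-0.001,0.002,0.0643]], dr=[[0,0,0],[0,0,0],[0,0,0],[0,0,0],[0,0,0]], fingers=[0.04,0.04,0.04,0.04,0.04])

```text
t: 1.8
ee_pos: [639.4, -231.8, 156.8]
tool_rot: [3.141, 0.001, 0.118]
wrist_force: [-0.4, 0.2, 0.7]
width: 0.454
grip_force: 0.0
```

```bash
python3 m.py 641 -227.3 155 0.12; python3 - <<'E'
from bench import snapshot; import cv2,numpy as np
a=snapshot("top")["frame"][160:200,360:410]; b=snapshot("scene")["frame"][120:180,345:420]
cv2.imwrite("pics/k2.png",np.hstack([cv2.resize(a,(400,320),interpolation=2),cv2.resize(b,(400,320),interpolation=2)]))
E
```

```text
t 1.8 pos [ 639.4 -231.8  156.8] rot [3.141e+00 1.000e-03 1.180e-01] q [ 0.34  0.58 -0.09  1.53  0.06  1.04 -1.22] F [-0.4  0.2  0.7] w 39.8 0.0
xyz [0.0021, -0.0042, 0.0017] dr [0.001, 0.001, -0.002] rows 0.10094211168746155 0.017988576982294207
```

View pics/k2.png

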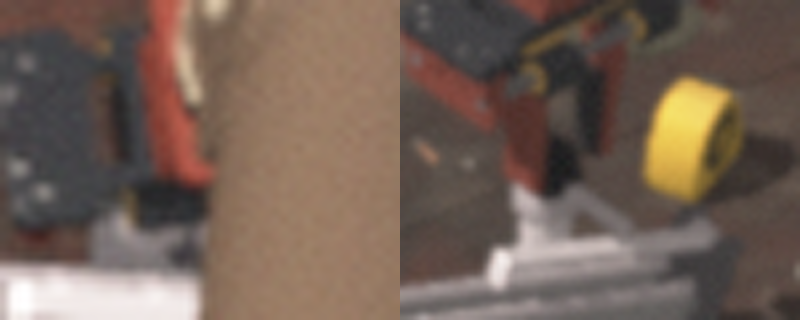

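k2: the knob bar stands about midway between the fingers. Closing gently next.

>>> play_rows(xyz=[[0,0,0],[0,0,0],[0,0,0],[0,0,0],[0,0,0]], dr=[[0,0,0],[0,0,0],[0,0,0],[0,0,0],[0,0,0]], fingers=[0.03,0.02,0.005,0.005,0.005], grip_force=6)

```text
t: 2.4
ee_pos: [640.4, -227.9, 156.5]
tool_rot: [-3.139, 0.001, 0.121]
wrist_force: [-2.3, 4.4, 3.2]
width: 0.123
grip_force: 6.0
```

```bash
python3 m.py 641 -227.3 155 0.12
```

```text
t 2.4 pos [ 640.4 -227.9  156.5] rot [-3.139e+00  1.000e-03  1.210e-01] q [ 0.34  0.58 -0.1   1.53  0.06  1.04 -1.22] F [-2.3  4.4  3.2] w 10.8 5.997765585780144
xyz [0.0007, -0.0005, 0.0015] dr [-0.002, 0.001, 0.001] rows 0.033836958175421476 0.01666133735528122
```

>>> play_rows(xyz=[[0,-0.001,0],[0,-0.001,0],[0,-0.001,0.0015],[0,-0.001,0.003],[0,-0.001,0.003],[0,-0.001,0.003]], dr=[[0,0,0],[0,0,0],[0,0,0],[0,0,0],[0,0,0],[0,0,0]], fingers=[0.002,0.002,0.002,0.002,0.002,0.002], grip_force=45)

```text
t: 3.0
ee_pos: [640.4, -227.9, 153.7]
tool_rot: [-3.141, 0.0, 0.12]
wrist_force: [-3.6, 4.5, 5.9]
width: 0.122
grip_force: 45.0
```

>>> play_rows(xyz=[[0,-0.0005,0],[0,-0.0005,0],[0,-0.0005,0],[0,-0.0005,0],[0,-0.0005,0],[0,-0.0005,0],[0,-0.0005,0],[0,-0.0005,0],[0,-0.0005,0],[0,-0.0005,0],[0,-0.0005,0],[0,-0.0005,0]], dr=[[0,0,-0.12],[0,0,-0.25],[0,0,-0.38],[0,0,-0.51],[0,0,-0.64],[0,0,-0.77],[0,0,-0.9],[0,0,-1.03],[0,0,-1.16],[0,0,-1.28],[0,0,-1.38],[0,0,-1.4]], fingers=[0.002,0.002,0.002,0.002,0.002,0.002,0.002,0.002,0.002,0.002,0.002,0.002])

```text
t: 4.2
ee_pos: [641.7, -229.2, 154.4]
tool_rot: [3.138, 0.001, 1.523]
wrist_force: [1.5, 0.6, 6.2]
width: 0.119
grip_force: 45.0
```

```bash
python3 m.py 641 -227.3 155 1.5227; python3 -c "
from bench import r;print(r.state()['wrist_torque'])"
```

```text
t 4.2 pos [ 641.7 -229.2  154.4] rot [3.138e+00 1.000e-03 1.523e+00] q [ 0.55  0.61 -0.42  1.51  0.27  1.07  0.02] F [1.5 0.6 6.2] w 10.5 44.99789893627167
xyz [0.0018, -0.0008, -0.0006] dr [0.004, 0.001, -0.0] rows 0.04181846979899867 0.02541337176554339
[ 0.2198485  -0.28840433 -0.04528691]
```

>>> play_rows(xyz=[[0,0,-0.003],[0,0,-0.006],[0,0,-0.009],[0,0,-0.009],[0,0,-0.009],[0,0,-0.009],[0,0,-0.03],[0,0,-0.07],[0,0,-0.07]], dr=[[0,0,-0.03],[0,0,-0.03],[0,0,-0.03],[0,0,0],[0,0,0],[0,0,0],[0,0,0],[0,0,0],[0,0,0]], fingers=[0.002,0.002,0.002,0.02,0.03,0.03,0.03,0.03,0.03])

```text
t: 5.1
ee_pos: [642.4, -228.6, 228.4]
tool_rot: [3.135, 0.002, 1.52]
wrist_force: [0.4, 0.9, 0.7]
width: 0.341
grip_force: 0.0
```

```bash
cat > keep.py <<'E'
from h import *
P=np.load("P.npy"); 
for k in (0,.3,.6,.9,1.2,1.4):
    a=A+k; h=rail(P,(0,-13.5,18.5)); u=np.array([-np.sin(P[2]),np.cos(P[2]),0]); L=110
    print(k,(h+u*L*np.cos(a)+[0,0,L*np.sin(a)]).round(1))
E
python3 keep.py; python3 m.py 588 -182 200 1.5227
```

```text
0 [ 587.4 -182.7  136.4]
0.3 [ 586.7 -196.4  166.3]
0.6 [ 585.7 -218.3  190.8]
0.9 [ 584.3 -246.4  207.7]
1.2 [ 582.8 -278.3  215.6]
1.4 [ 581.7 -300.2  215.4]
t 5.1 pos [ 642.4 -228.6  228.4] rot [3.135e+00 2.000e-03 1.520e+00] q [ 0.55  0.55 -0.44  1.44  0.24  1.2   0.04] F [0.4 0.9 0.7] w 30.0 0.0
xyz [0.0438, -0.0569, 0.028] dr [0.007, 0.002, -0.003] rows 1.5410941535538054 0.048915693410903564
```

>>> play_rows(xyz=[[0.0438,-0.0569,0.028],[0.0438,-0.0569,0.028],[0.0438,-0.0569,0.028],[0.0438,-0.0569,0.028],[0.0438,-0.0569,0.028],[0.0438,-0.0569,0.028]], dr=[[0,0,0],[0,0,0],[0,0,0],[0,0,0],[0,0,0],[0,0,0]], fingers=[0.034,0.034,0.034,0.034,0.034,0.034])

```text
t: 5.7
ee_pos: [586.4, -182.5, 195.4]
tool_rot: [3.141, 0.0, 1.519]
wrist_force: [0.3, 0.5, -0.0]
width: 0.386
grip_force: 0.0
```

```bash
python3 m.py 587.4 -182.7 138.5 1.5227;  python3 - <<'E'
from bench import snapshot; import cv2,numpy as np
a=snapshot("top")["frame"][160:220,310:420]; b=snapshot("scene")["frame"][110:220,310:420]
cv2.imwrite("pics/k3.png",np.hstack([cv2.resize(a,(400,218),interpolation=2),cv2.resize(b,(400,400),interpolation=2)[:218]]) if 0 else cv2.resize(b,(600,600),interpolation=2))
E
```

```text
t 5.7 pos [ 586.4 -182.5  195.4] rot [3.141 0.    1.519] q [ 0.55  0.47 -0.46  1.65  0.23  1.07 -0.02] F [ 0.3  0.5 -0. ] w 33.9 0.0
xyz [-0.0001, 0.0009, 0.0569] dr [0.001, 0.0, -0.004] rows 1.1375775860011934 0.025694774633821936
```

View pics/k3.png

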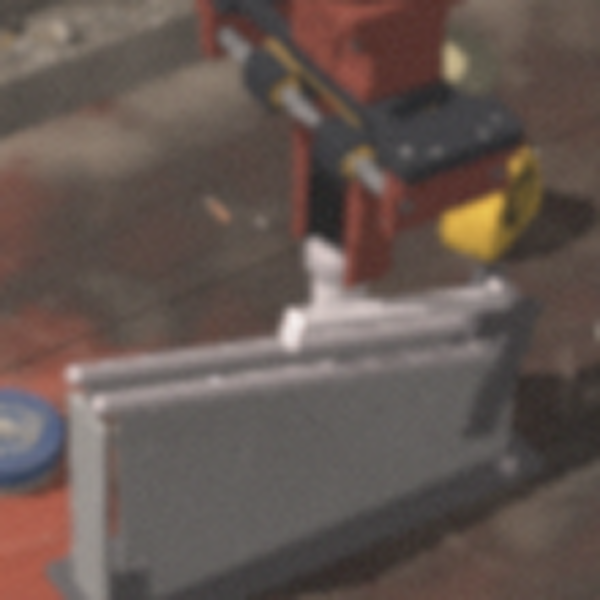

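k3: the tongue is off the keeper and the gripper is above the bar's end. Descending to grip the bar.

>>> play_rows(xyz=[[0,0.0005,0.03],[0,0.0005,0.05],[0,0.0005,0.057],[0,0.0005,0.057],[0,0.0005,0.057],[0,0.0005,0.057],[0,0.0005,0.057],[0,0.0005,0.057],[0,0.0005,0.057]], dr=[[0,0,0],[0,0,0],[0,0,0],[0,0,0],[0,0,0],[0,0,0],[0,0,0],[0,0,0],[0,0,0]], fingers=[0.034,0.034,0.034,0.034,0.034,0.02,0.005,0.005,0.005], grip_force=8)

```text
t: 6.7
ee_pos: [588.9, -182.1, 139.7]
tool_rot: [3.135, 0.001, 1.52]
wrist_force: [6.9, -1.5, -0.6]
width: 0.16
grip_force: 8.0
```

```bash
python3 m.py 587.4 -182.7 138.5 1.5227
```

```text
t 6.7 pos [ 588.9 -182.1  139.7] rot [3.135e+00 1.000e-03 1.520e+00] q [ 0.54  0.53 -0.44  1.7   0.27  0.96 -0.05] F [ 6.9 -1.5 -0.6] w 14.0 8.00162024796009
xyz [-0.0007, -0.0015, 0.0012] dr [0.006, 0.001, -0.003] rows 0.04031543811594755 0.04536046962455981
```

>>> play_rows(xyz=[[-0.0036,0.002,-0.0104],[-0.0081,0.002,-0.0204],[-0.0137,0.002,-0.0299],[-0.0202,0.002,-0.0388],[-0.0275,0.002,-0.0469],[-0.0357,0.002,-0.0544],[-0.0444,0.002,-0.061],[-0.0539,0.002,-0.0667],[-0.0638,0.002,-0.0713],[-0.0741,0.002,-0.075],[-0.0848,0.002,-0.0777],[-0.0957,0.002,-0.0792]], dr=[[0,0,0],[0,0,0],[0,0,0],[0,0,0],[0,0,0],[0,0,0],[0,0,0],[0,0,0],[0,0,0],[0,0,0],[0,0,0],[0,0,0]], fingers=[0.005,0.005,0.005,0.005,0.005,0.005,0.005,0.005,0.005,0.005,0.005,0.005], grip_force=10)

```text
t: 7.9
ee_pos: [584.0, -277.7, 218.9]
tool_rot: [3.14, -0.0, 1.52]
wrist_force: [3.4, 2.9, 6.4]
width: 0.156
grip_force: 10.0
```

```bash
python3 m.py 587.4 -182.7 138.5 1.5227;  python3 - <<'E'
from bench import snapshot; import cv2,numpy as np
b=snapshot("scene")["frame"][90:220,310:440]
cv2.imwrite("pics/k4.png",cv2.resize(b,(600,600),interpolation=2))
E
```

```text
t 7.9 pos [ 584.  -277.7  218.9] rot [ 3.14 -0.    1.52] q [ 0.67  0.5  -0.44  1.54  0.22  1.15  0.14] F [3.4 2.9 6.4] w 13.7 9.999419823288918
xyz [0.095, -0.0015, 0.0805] dr [0.002, -0.0, -0.002] rows 2.4901246041264136 0.020311487620738356
```

View pics/k4.png

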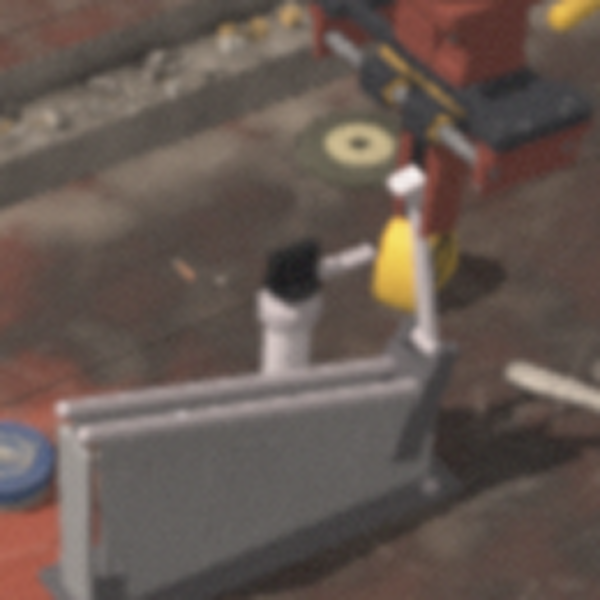

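k4: the keeper stands near vertical, the knob is up and its tongue points downhill. Releasing the bar.

>>> play_rows(xyz=[[0,0,0],[0,0,0],[0,0,-0.005],[0,0,-0.04],[0,0,-0.08],[0.05,0,-0.09],[0.1,-0.03,-0.09],[0.15,-0.05,-0.09],[0.2,-0.06,-0.09],[0.25,-0.06,-0.09],[0.3,-0.06,-0.09],[0.31,-0.06,-0.09]], dr=[[0,0,0],[0,0,0],[0,0,0],[0,0,0],[0,0,0],[0,0,0.1],[0,0,0.2],[0,0,0.3],[0,0,0.4],[0,0,0.5],[0,0,0.6],[0,0,0.644]], fingers=[0.03,0.04,0.04,0.04,0.04,0.04,0.04,0.04,0.04,0.04,0.04,0.04])

```text
t: 9.15
ee_pos: [538.1, 40.3, 308.1]
tool_rot: [-3.141, -0.001, 0.878]
wrist_force: [0.4, 0.5, 0.7]
width: 0.454
grip_force: 0.0
```

```bash
cat > ck.py <<'E'
from h import *; import cv2
from bench import snapshot
s=snapshot("top");n=s["frame"]; pickle.dump(s,open("topn.pkl","wb"))
hsv=cv2.cvtColor(n,cv2.COLOR_BGR2HSV); m=((hsv[...,1]<75)&(hsv[...,2]>105)).astype(np.uint8)
m[:175]=0;m[280:]=0;m[:,:214]=0;m[:,315:]=0
k,l,st,ce=cv2.connectedComponentsWithStats(m)
for i in range(1,k):
    if st[i,4]>=12:
        ys,xs=np.where(l==i);c=np.cov(np.c_[xs,ys].T);w,v=np.linalg.eigh(c)
        print(st[i,4],ce[i].round(1),"len",round(4*w[1]**.5,1),v[:,1].round(2),back(s,ce[i],10).round())
E
python3 ck.py; python3 m.py 524 119 150 .878
```

```text
45 [296.8 187.6] len 31.1 [0.29 0.96] [643.  40.  10.]
33 [233.  189.5] len 18.8 [0.25 0.97] [640. 249.  10.]
21 [307.6 194.4] len 7.0 [-0.74  0.67] [620.   5.  10.]
23 [253.  202.3] len 9.1 [-0.74 -0.67] [597. 183.  10.]
74 [222.9 213.3] len 22.8 [-0.67  0.74] [563. 280.  10.]
22 [276.2 265.1] len 12.0 [0.16 0.99] [394. 107.  10.]
25 [278.1 275.4] len 9.7 [0.4  0.92] [362. 101.  10.]
t 9.2 pos [538.2  43.  308. ] rot [-3.14e+00 -2.00e-03  8.79e-01] q [ 0.24  0.25 -0.5   1.68  0.12  1.24 -0.98] F [-0.2  2.5  0.7] w 40.2 0.0
xyz [0.0492, -0.0592, 0.1582] dr [-0.001, -0.002, 0.001] rows 3.5189215379415004 0.017434648745933312
```

```bash
cat > sd.py <<'E'
from h import *; import cv2
from bench import snapshot
n=snapshot("scene")["frame"].astype(int); o=S["frame"].astype(int)
for k,p in enumerate([(659,198),(567,275),(524,119),(432,141)]):
    u=proj(S,(*p,8)).round().astype(int); sl=np.s_[u[1]-10:u[1]+11,u[0]-13:u[0]+14]
    print("B",k+1,u,np.abs(n[sl]-o[sl]).mean().round(1))
cv2.imwrite("pics/sn.png",n.astype(np.uint8))
E
python3 sd.py
```

```text
B 1 [239 241] 1.6
B 2 [226 277] 1.6
B 3 [289 262] 1.5
B 4 [299 291] 1.5
```

>>> play_rows(xyz=[[0.0492,-0.0592,0.03],[0.0492,-0.0592,0.06],[0.0492,-0.0592,0.1],[0.0492,-0.0592,0.14],[0.0492,-0.0592,0.18],[0.0492,-0.0592,0.2],[0.0492,-0.0592,0.22],[0.0492,-0.0592,0.22],[0.0492,-0.0592,0.22],[0.0492,-0.0592,0.22]], dr=[[0,0,0],[0,0,0],[0,0,0],[0,0,0],[0,0,0],[0,0,0],[0,0,0],[0,0,0],[0,0,0],[0,0,0]], fingers=[0.05,0.05,0.05,0.05,0.05,0.05,0.05,0.05,0.05,0.05])

```text
t: 10.25
ee_pos: [526.1, 110.6, 88.6]
tool_rot: [3.14, -0.001, 0.875]
wrist_force: [-0.2, -0.0, 0.7]
width: 0.568
grip_force: 0.0
```

```bash
python3 sd.py; python3 m.py 524 119 16.5 .878
```

```text
B 1 [239 241] 3.1
B 2 [226 277] 3.1
B 3 [289 262] 3.6
B 4 [299 291] 3.0
t 10.3 pos [526.2 110.7  88.7] rot [ 3.14e+00 -1.00e-03  8.75e-01] q [ 0.07  0.49 -0.47  1.93  0.3   0.79 -1.27] F [-0.8 -0.1  0.2] w 50.0 0.0
xyz [0.0049, -0.0071, 0.0722] dr [0.001, -0.001, -0.003] rows 1.4549044349216584 0.02134468868135117
```

>>> play_rows(xyz=[[0.0049,-0.0071,0.02],[0.0049,-0.0071,0.04],[0.0049,-0.0071,0.06],[0.0049,-0.0071,0.0722],[0.0049,-0.0071,0.0722],[0.0049,-0.0071,0.0722],[0.0049,-0.0071,0.0722]], dr=[[0,0,0],[0,0,0],[0,0,0],[0,0,0],[0,0,0],[0,0,0],[0,0,0]], fingers=[0.05,0.05,0.05,0.05,0.05,0.05,0.05], grip_force=20)

```text
t: 11.0
ee_pos: [523.4, 119.3, 15.9]
tool_rot: [3.141, -0.001, 0.876]
wrist_force: [-0.8, 0.0, 0.1]
width: 0.568
grip_force: 0.0
```

```bash
python3 m.py 524 119 16 .878
```

```text
t 11.0 pos [523.4 119.3  15.9] rot [ 3.141e+00 -1.000e-03  8.760e-01] q [ 0.    0.6  -0.42  1.97  0.38  0.65 -1.35] F [-0.8  0.   0.1] w 49.8 0.0
xyz [0.0001, 0.0006, -0.0001] dr [0.001, -0.001, -0.002] rows 0.012942509332971782 0.017316152117557812
```

Close with moderate force, then lift.

>>> play_rows(xyz=[[0,0,0],[0,0,0],[0,0,0],[0,0,0],[0,0,0],[0,0,-0.02],[0,0,-0.06],[0,0,-0.1],[0,0,-0.14],[0,0,-0.17],[0,0,-0.17]], dr=[[0,0,0],[0,0,0],[0,0,0],[0,0,0],[0,0,0],[0,0,0],[0,0,0],[0,0,0],[0,0,0],[0,0,0],[0,0,0]], fingers=[0.03,0.005,0.005,0.005,0.005,0.005,0.005,0.005,0.005,0.005,0.005], grip_force=25)

```text
t: 12.1
ee_pos: [525.1, 120.1, 189.5]
tool_rot: [3.137, -0.006, 0.876]
wrist_force: [0.2, 0.4, -0.4]
width: 0.123
grip_force: 25.0
```

```bash
python3 - <<'E'
from h import *
from scipy.spatial.transform import Rotation as R
P=np.load("P.npy");print("inlet",rail(P,(0,185,0)))
# which sign of tool-y tilt lowers the tip (tool -x)?
for t in (.3,-.3): print(t,(R.from_euler('ZX',[1.5227,np.pi])*R.from_euler('y',t)).apply([-1,0,0]))
E
python3 m.py 592 -90 205 1.5227 0.3
```

```text
inlet [591.71306415 -92.65147622 142.99291083]
0.3 [-0.04593046 -0.95423173 -0.29552021]
-0.3 [-0.04593046 -0.95423173  0.29552021]
t 12.1 pos [525.1 120.1 189.5] rot [ 3.137 -0.006  0.876] q [ 0.1   0.36 -0.53  1.84  0.22  0.99 -1.21] F [ 0.2  0.4 -0.4] w 10.8 24.999381210654974
xyz [-0.1184, 0.186, -0.0153] dr [0.103, 0.286, -0.641] rows 4.420221977375228 4.729324016214619
```

>>> play_rows(xyz=[[-0.0284,0.046,-0.02],[-0.0584,0.093,-0.03],[-0.09,0.14,-0.02],[-0.1178,0.187,-0.0153],[-0.1178,0.187,-0.0153],[-0.1178,0.187,-0.0153],[-0.1178,0.187,-0.0153],[-0.1178,0.187,-0.0153],[-0.1178,0.187,-0.0153],[-0.1178,0.187,-0.0153]], dr=[[0.02,0.06,-0.13],[0.04,0.12,-0.26],[0.062,0.175,-0.39],[0.083,0.23,-0.52],[0.103,0.286,-0.641],[0.103,0.286,-0.641],[0.103,0.286,-0.641],[0.103,0.286,-0.641],[0.103,0.286,-0.641],[0.103,0.286,-0.641]], fingers=[0.005,0.005,0.005,0.005,0.005,0.005,0.005,0.005,0.005,0.005])

```text
t: 13.1
ee_pos: [590.9, -88.8, 200.7]
tool_rot: [-3.135, -0.298, 1.523]
wrist_force: [-1.2, 0.2, 0.4]
width: 0.129
grip_force: 25.0
```

```bash
python3 m.py 593 -90 163 1.5227 0.3;  python3 - <<'E'
from bench import snapshot; import cv2,numpy as np
b=snapshot("scene")["frame"][110:220,290:400]
cv2.imwrite("pics/k5.png",cv2.resize(b,(600,600),interpolation=2))
E
```

```text
t 13.1 pos [590.9 -88.8 200.7] rot [-3.135 -0.298  1.523] q [ 0.71  0.54 -0.67  1.64  0.03  1.09  0.04] F [-1.2  0.2  0.4] w 11.3 24.999407026916742
xyz [-0.0122, 0.0024, 0.0357] dr [-0.007, 0.002, 0.0] rows 0.7565634035974442 0.04937514215638337
```

View pics/k5.png

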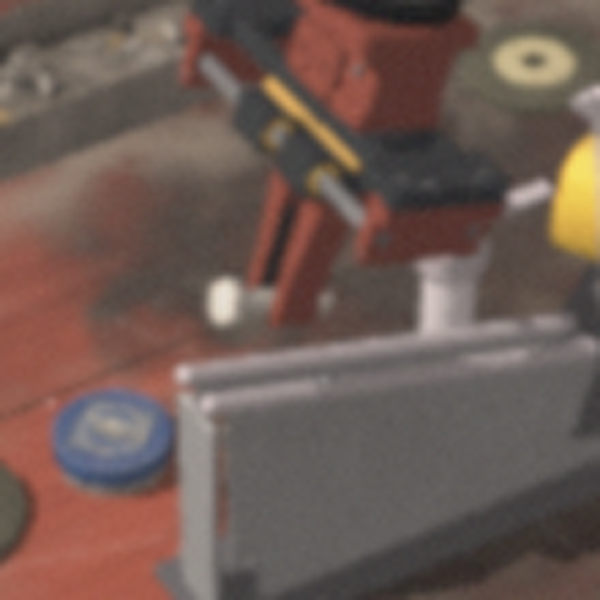

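>>> play_rows(xyz=[[-0.006,0.0018,0.018],[-0.0122,0.0018,0.03],[-0.0122,0.0018,0.035],[-0.0122,0.0018,0.035],[-0.0122,0.0018,0.035],[-0.0122,0.0018,0.035]], dr=[[0,0,0],[0,0,0],[0,0,0],[0,0,0],[0,0,0],[0,0,0]], fingers=[0.005,0.005,0.005,0.005,0.005,0.005])

```text
t: 13.75
ee_pos: [593.0, -92.3, 164.1]
tool_rot: [-3.136, -0.298, 1.521]
wrist_force: [1.1, 0.8, -0.5]
width: 0.128
grip_force: 25.0
```

```bash
python3 m.py 593 -90 163 1.5227 0.3
```

```text
t 13.75 pos [593.  -92.3 164.1] rot [-3.136 -0.298  1.521] q [ 0.7   0.58 -0.66  1.67  0.05  1.03  0.04] F [ 1.1  0.8 -0.5] w 11.2 24.99959148466587
xyz [0.0019, -0.0001, 0.0018] dr [-0.005, 0.002, -0.002] rows 0.05175028245499901 0.03948399371961622
```

>>> play_rows(xyz=[[0,0,0.002],[0,0,0.002],[0,0,0.002],[0,0,0.002],[0,0,0.002],[0,0,-0.02],[0,0,-0.06],[0,0,-0.06]], dr=[[0,0,0],[0,0,0],[0,0,0],[0,0,0],[0,0,0],[0,0,0],[0,0,0],[0,0,0]], fingers=[0.005,0.005,0.05,0.05,0.05,0.05,0.05,0.05])

```text
t: 14.55
ee_pos: [594.6, -111.7, 225.4]
tool_rot: [3.141, -0.297, 1.521]
wrist_force: [-0.0, -0.9, 0.5]
width: 0.563
grip_force: 0.0
```

```bash
python3 m.py 432 141 120 .458; python3 sd.py; python3 - <<'E'
import cv2
cv2.imwrite("pics/k6.png",cv2.resize(cv2.imread("pics/sn.png")[110:220,290:440],(800,587),interpolation=2))
E
```

```text
t 14.55 pos [ 594.6 -111.7  225.4] rot [ 3.141 -0.297  1.521] q [ 0.73  0.52 -0.67  1.59  0.02  1.15  0.07] F [-0.  -0.9  0.5] w 49.4 0.0
xyz [0.2028, -0.1751, 0.1722] dr [-0.157, -0.268, 1.054] rows 6.369212675505924 7.329000003125427
B 1 [239 241] 1.3
B 2 [226 277] 1.4
B 3 [289 262] 13.1
B 4 [299 291] 1.3
```

View pics/k6.png

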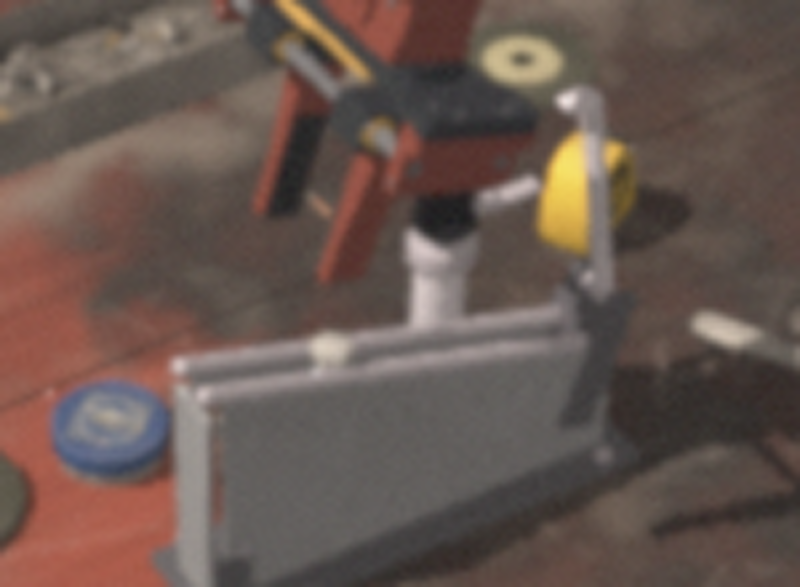

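k6: the first bolt hangs head-up between the rods at (330,350) and is on its way down. Next is bolt B4.

>>> play_rows(xyz=[[0.03,-0.03,0.015],[0.06,-0.055,0.04],[0.09,-0.08,0.07],[0.12,-0.105,0.1],[0.15,-0.13,0.13],[0.18,-0.155,0.155],[0.2028,-0.1751,0.1722],[0.2028,-0.1751,0.1722],[0.2028,-0.1751,0.1722],[0.2028,-0.1751,0.1722],[0.2028,-0.1751,0.1722],[0.2028,-0.1751,0.1722]], dr=[[-0.02,-0.034,0.132],[-0.04,-0.067,0.264],[-0.06,-0.1,0.395],[-0.08,-0.134,0.527],[-0.1,-0.167,0.66],[-0.12,-0.2,0.79],[-0.137,-0.235,0.92],[-0.157,-0.268,1.054],[-0.157,-0.268,1.054],[-0.157,-0.268,1.054],[-0.157,-0.268,1.054],[-0.157,-0.268,1.054]], fingers=[0.05,0.05,0.05,0.05,0.05,0.05,0.05,0.05,0.05,0.05,0.05,0.05])

```text
t: 15.8
ee_pos: [428.4, 141.9, 116.9]
tool_rot: [-3.136, 0.005, 0.462]
wrist_force: [0.1, 0.5, -0.0]
width: 0.569
grip_force: 0.0
```

```bash
python3 m.py 432 141 16 .458; python3 sd.py
```

```text
t 15.8 pos [428.4 141.9 116.9] rot [-3.136  0.005  0.462] q [-0.04  0.31 -0.45  2.1   0.19  0.77 -1.71] F [ 0.1  0.5 -0. ] w 49.9 0.0
xyz [0.0033, 0.0029, 0.1009] dr [-0.006, 0.005, 0.004] rows 2.0201860492545847 0.05531486250167966
B 1 [239 241] 4.1
B 2 [226 277] 4.1
B 3 [289 262] 43.9
B 4 [299 291] 3.8
```

>>> play_rows(xyz=[[0.0025,0.002,0.04],[0.0025,0.002,0.075],[0.0025,0.002,0.095],[0.0025,0.002,0.1],[0.0025,0.002,0.1],[0.0025,0.002,0.1],[0.0025,0.002,0.1]], dr=[[0,0,0],[0,0,0],[0,0,0],[0,0,0],[0,0,0],[0,0,0],[0,0,0]], fingers=[0.05,0.05,0.05,0.05,0.05,0.05,0.05])

```text
t: 16.55
ee_pos: [431.7, 142.3, 18.3]
tool_rot: [-3.136, 0.003, 0.46]
wrist_force: [0.4, -0.0, 0.6]
width: 0.569
grip_force: 0.0
```

```bash
python3 m.py 432 141 16 .458
```

```text
t 16.55 pos [431.7 142.3  18.3] rot [-3.136e+00  3.000e-03  4.600e-01] q [-0.12  0.49 -0.36  2.16  0.32  0.54 -1.84] F [ 0.4 -0.   0.6] w 49.9 0.0
xyz [-0.0003, 0.0013, 0.0022] dr [-0.005, 0.003, 0.002] rows 0.052750831537019996 0.041797638161757314
```

>>> play_rows(xyz=[[0,0.001,0.002],[0,0.001,0.002],[0,0.001,0.002],[0,0.001,0.002],[0,0.001,0.002],[0,0.001,-0.02],[0,0.001,-0.06],[0,0.001,-0.1],[0,0.001,-0.14],[0,0.001,-0.18],[0,0.001,-0.19],[0,0.001,-0.19]], dr=[[0,0,0],[0,0,0],[0,0,0],[0,0,0],[0,0,0],[0,0,0],[0,0,0],[0,0,0],[0,0,0],[0,0,0],[0,0,0],[0,0,0]], fingers=[0.03,0.005,0.005,0.005,0.005,0.005,0.005,0.005,0.005,0.005,0.005,0.005], grip_force=25)

```text
t: 17.75
ee_pos: [433.3, 140.9, 208.3]
tool_rot: [-3.137, 0.002, 0.46]
wrist_force: [-0.5, -0.4, -0.5]
width: 0.128
grip_force: 25.0
```

```bash
python3 m.py 593 -90 205 1.5227 0.3
```

```text
t 17.75 pos [433.3 140.9 208.3] rot [-3.137e+00  2.000e-03  4.600e-01] q [ 0.02  0.19 -0.49  2.    0.1   0.98 -1.63] F [-0.5 -0.4 -0.5] w 11.3 24.99687680232455
xyz [0.0405, 0.2778, 0.002] dr [0.154, 0.27, -1.055] rows 5.61576514165334 7.3325285199370756
```

>>> play_rows(xyz=[[0.006,0.04,0],[0.012,0.08,0],[0.018,0.12,0],[0.024,0.16,0],[0.029,0.2,0],[0.034,0.235,0],[0.0405,0.265,0],[0.0405,0.2778,0.002],[0.0405,0.2778,0.002],[0.0405,0.2778,0.002],[0.0405,0.2778,0.002],[0.0405,0.2778,0.002]], dr=[[0.019,0.034,-0.132],[0.038,0.067,-0.264],[0.058,0.1,-0.395],[0.077,0.135,-0.527],[0.096,0.169,-0.66],[0.115,0.2,-0.79],[0.135,0.236,-0.92],[0.154,0.27,-1.055],[0.154,0.27,-1.055],[0.154,0.27,-1.055],[0.154,0.27,-1.055],[0.154,0.27,-1.055]], fingers=[0.005,0.005,0.005,0.005,0.005,0.005,0.005,0.005,0.005,0.005,0.005,0.005])

```text
t: 18.95
ee_pos: [591.8, -88.9, 202.7]
tool_rot: [-3.137, -0.299, 1.522]
wrist_force: [-0.2, 0.5, -1.0]
width: 0.127
grip_force: 25.0
```

```bash
python3 m.py 593 -91 162.5 1.5227 0.3; python3 sd.py
```

```text
t 18.95 pos [591.8 -88.9 202.7] rot [-3.137 -0.299  1.522] q [ 0.64  0.51 -0.57  1.64 -0.04  1.09  0.1 ] F [-0.2  0.5 -1. ] w 11.2 24.996840051171603
xyz [-0.0138, 0.0015, 0.0378] dr [-0.005, 0.001, -0.001] rows 0.8052450690638827 0.03136879002054969
B 1 [239 241] 1.3
B 2 [226 277] 1.4
B 3 [289 262] 13.2
B 4 [299 291] 18.0
```

>>> play_rows(xyz=[[-0.007,0.0015,0.018],[-0.0138,0.0015,0.033],[-0.0138,0.0015,0.0375],[-0.0138,0.0015,0.0375],[-0.0138,0.0015,0.0375],[-0.0138,0.0015,0.0375],[-0.0138,0.0015,0.0375],[-0.0138,0.0015,0.0375],[-0.0138,0.0015,0.0375],[-0.0138,0.0015,0.015],[-0.0138,0.0015,-0.025],[-0.0138,0.0015,-0.025]], dr=[[0,0,0],[0,0,0],[0,0,0],[0,0,0],[0,0,0],[0,0,0],[0,0,0],[0,0,0],[0,0,0],[0,0,0],[0,0,0],[0,0,0]], fingers=[0.005,0.005,0.005,0.005,0.005,0.005,0.05,0.05,0.05,0.05,0.05,0.05])

```text
t: 20.2
ee_pos: [595.3, -112.5, 227.8]
tool_rot: [3.138, -0.297, 1.522]
wrist_force: [-0.3, -0.2, -0.1]
width: 0.565
grip_force: 0.0
```

```bash
python3 m.py 567 275 120 2.453; python3 sd.py; cp pics/sn.png pics/after2.png
```

```text
t 20.2 pos [ 595.3 -112.5  227.8] rot [ 3.138 -0.297  1.522] q [ 0.67  0.5  -0.56  1.59 -0.04  1.15  0.12] F [-0.3 -0.2 -0.1] w 49.6 0.0
xyz [0.3373, -0.048, 0.2157] dr [0.142, -0.273, -0.924] rows 8.064573849680288 6.4953964410627885
B 1 [239 241] 1.4
B 2 [226 277] 1.4
B 3 [289 262] 13.2
B 4 [299 291] 17.9
```

```bash
cat > rl.py <<'E'
from h import *; import cv2,sys
P=np.load("P.npy");g=cv2.GaussianBlur(cv2.cvtColor(cv2.imread(sys.argv[1]),6),(3,3),0)
print([(y,int(g[tuple(proj(S,rail(P,(0,y,7))).round().astype(int)[::-1])])) for y in range(0,240,8)])
E
python3 rl.py pics/after2.png
```

```text
[(0, 114), (8, 134), (16, 159), (24, 134), (32, 129), (40, 131), (48, 121), (56, 129), (64, 132), (72, 119), (80, 122), (88, 123), (96, 117), (104, 125), (112, 131), (120, 120), (128, 124), (136, 132), (144, 119), (152, 125), (160, 173), (168, 180), (176, 179), (184, 141), (192, 122), (200, 125), (208, 134), (216, 120), (224, 128), (232, 135)]
```

>>> play_rows(xyz=[[0.04,-0.006,-0.01],[0.08,-0.012,0],[0.12,-0.018,0.03],[0.165,-0.024,0.065],[0.21,-0.03,0.1],[0.25,-0.036,0.14],[0.29,-0.042,0.175],[0.325,-0.046,0.205],[0.3373,-0.048,0.2157],[0.3373,-0.048,0.2157],[0.3373,-0.048,0.2157],[0.3373,-0.048,0.2157]], dr=[[0.018,-0.034,-0.116],[0.035,-0.068,-0.231],[0.053,-0.102,-0.346],[0.071,-0.136,-0.462],[0.089,-0.17,-0.577],[0.106,-0.205,-0.693],[0.124,-0.239,-0.808],[0.142,-0.273,-0.924],[0.142,-0.273,-0.924],[0.142,-0.273,-0.924],[0.142,-0.273,-0.924],[0.142,-0.273,-0.924]], fingers=[0.05,0.05,0.05,0.05,0.05,0.05,0.05,0.05,0.05,0.05,0.05,0.05])

```text
t: 21.45
ee_pos: [563.4, 275.6, 116.3]
tool_rot: [-3.138, -0.006, 2.453]
wrist_force: [-0.5, -0.0, -1.1]
width: 0.564
grip_force: 0.0
```

```bash
python3 m.py 567 275 16 2.453; python3 sd.py;python3 rl.py pics/sn.png
```

```text
t 21.45 pos [563.4 275.6 116.3] rot [-3.138 -0.006  2.453] q [-0.07  0.63 -0.67  1.67  0.45  1.   -0.01] F [-0.5 -0.  -1.1] w 49.5 0.0
xyz [-0.0038, 0.0022, 0.1003] dr [-0.004, -0.006, 0.0] rows 2.0071480916573767 0.04922818504396733
B 1 [239 241] 25.1
B 2 [226 277] 4.1
B 3 [289 262] 38.6
B 4 [299 291] 18.6
[(0, 161), (8, 196), (16, 183), (24, 178), (32, 196), (40, 198), (48, 146), (56, 132), (64, 136), (72, 125), (80, 130), (88, 139), (96, 125), (104, 130), (112, 135), (120, 124), (128, 129), (136, 137), (144, 123), (152, 127), (160, 135), (168, 123), (176, 129), (184, 135), (192, 125), (200, 130), (208, 138), (216, 125), (224, 132), (232, 139)]
```

>>> play_rows(xyz=[[-0.003,0.0015,0.04],[-0.003,0.0015,0.075],[-0.003,0.0015,0.095],[-0.003,0.0015,0.1],[-0.003,0.0015,0.1],[-0.003,0.0015,0.1],[-0.003,0.0015,0.1]], dr=[[0,0,0],[0,0,0],[0,0,0],[0,0,0],[0,0,0],[0,0,0],[0,0,0]], fingers=[0.05,0.05,0.05,0.05,0.05,0.05,0.05])

```text
t: 22.2
ee_pos: [566.6, 276.7, 17.9]
tool_rot: [-3.141, -0.006, 2.454]
wrist_force: [-0.0, 1.0, -0.6]
width: 0.574
grip_force: 0.0
```

```bash
python3 m.py 567 275 16 2.453
```

```text
t 22.2 pos [566.6 276.7  17.9] rot [-3.141 -0.006  2.454] q [-0.12  0.76 -0.6   1.72  0.54  0.84 -0.08] F [-0.   1.  -0.6] w 50.4 0.0
xyz [-0.0014, -0.001, 0.0019] dr [-0.0, -0.006, 0.001] rows 0.05237096781514149 0.04121623939153894
```

>>> play_rows(xyz=[[-0.001,-0.001,0.002],[-0.001,-0.001,0.002],[-0.001,-0.001,0.002],[-0.001,-0.001,0.002],[-0.001,-0.001,0.002],[-0.001,-0.001,-0.02],[-0.001,-0.001,-0.06],[-0.001,-0.001,-0.1],[-0.001,-0.001,-0.14],[-0.001,-0.001,-0.18],[-0.001,-0.001,-0.19],[-0.001,-0.001,-0.19]], dr=[[0,0,0],[0,0,0],[0,0,0],[0,0,0],[0,0,0],[0,0,0],[0,0,0],[0,0,0],[0,0,0],[0,0,0],[0,0,0],[0,0,0]], fingers=[0.03,0.005,0.005,0.005,0.005,0.005,0.005,0.005,0.005,0.005,0.005,0.005], grip_force=25)

```text
t: 23.4
ee_pos: [567.6, 275.1, 208.0]
tool_rot: [-3.141, -0.006, 2.455]
wrist_force: [-1.0, -0.5, -1.2]
width: 0.126
grip_force: 25.0
```

```bash
python3 m.py 593 -90 205 1.5227 0.3
```

```text
t 23.4 pos [567.6 275.1 208. ] rot [-3.141 -0.006  2.455] q [-0.04  0.55 -0.72  1.58  0.38  1.16  0.05] F [-1.  -0.5 -1.2] w 11.1 24.99071069061756
xyz [-0.2512, -0.2662, 0.0016] dr [-0.142, 0.273, 0.924] rows 7.320144987135397 6.49431640509813
```

>>> play_rows(xyz=[[-0.03,-0.032,0],[-0.06,-0.064,0],[-0.09,-0.096,0],[-0.12,-0.128,0],[-0.15,-0.16,0],[-0.18,-0.192,0],[-0.21,-0.224,0],[-0.24,-0.255,0],[-0.2512,-0.2662,0.0016],[-0.2512,-0.2662,0.0016],[-0.2512,-0.2662,0.0016],[-0.2512,-0.2662,0.0016]], dr=[[-0.018,0.034,0.116],[-0.035,0.068,0.231],[-0.053,0.102,0.346],[-0.071,0.136,0.462],[-0.089,0.17,0.577],[-0.106,0.205,0.693],[-0.124,0.239,0.808],[-0.142,0.273,0.924],[-0.142,0.273,0.924],[-0.142,0.273,0.924],[-0.142,0.273,0.924],[-0.142,0.273,0.924]], fingers=[0.005,0.005,0.005,0.005,0.005,0.005,0.005,0.005,0.005,0.005,0.005,0.005])

```text
t: 24.6
ee_pos: [592.1, -87.6, 203.3]
tool_rot: [-3.137, -0.3, 1.526]
wrist_force: [0.1, -0.1, -0.9]
width: 0.128
grip_force: 25.0
```

```bash
python3 m.py 593 -91 162.5 1.5227 0.3; python3 sd.py; python3 ck.py
```

```text
t 24.6 pos [592.1 -87.6 203.3] rot [-3.137 -0.3    1.526] q [ 0.64  0.51 -0.57  1.64 -0.04  1.09  0.1 ] F [ 0.1 -0.1 -0.9] w 11.2 24.990881122648716
xyz [-0.0152, 0.0012, 0.038] dr [-0.005, -0.0, 0.003] rows 0.8193839306894227 0.04006102940783206
B 1 [239 241] 1.3
B 2 [226 277] 19.6
B 3 [289 262] 13.2
B 4 [299 291] 17.9
70 [247.3 185. ] len 22.6 [-0.43  0.9 ] [654. 202.  10.]
103 [298.6 258.9] len 22.1 [-0.97  0.23] [413.  36.  10.]
```

B1 is still in place, so release this bolt.

>>> play_rows(xyz=[[-0.007,0.0012,0.018],[-0.0148,0.0012,0.033],[-0.0148,0.0012,0.0375],[-0.0148,0.0012,0.0375],[-0.0148,0.0012,0.0375],[-0.0148,0.0012,0.0375],[-0.0148,0.0012,0.0375],[-0.0148,0.0012,0.0375],[-0.0148,0.0012,0.0375],[-0.0148,0.0012,0.015],[-0.0148,0.0012,-0.025],[-0.0148,0.0012,-0.025]], dr=[[0,0,0],[0,0,0],[0,0,0],[0,0,0],[0,0,0],[0,0,0],[0,0,0],[0,0,0],[0,0,0],[0,0,0],[0,0,0],[0,0,0]], fingers=[0.005,0.005,0.005,0.005,0.005,0.005,0.05,0.05,0.05,0.05,0.05,0.05])

```text
t: 25.9
ee_pos: [595.1, -113.8, 228.1]
tool_rot: [3.137, -0.297, 1.522]
wrist_force: [0.3, -0.4, 0.4]
width: 0.57
grip_force: 0.0
```

```bash
python3 m.py 659 198 120 2.742; python3 sd.py;python3 rl.py pics/sn.png
```

```text
t 25.9 pos [ 595.1 -113.8  228.1] rot [ 3.137 -0.297  1.522] q [ 0.67  0.5  -0.57  1.59 -0.04  1.15  0.12] F [ 0.3 -0.4  0.4] w 50.0 0.0
xyz [0.2692, 0.0479, 0.1955] dr [0.184, -0.256, -1.211] rows 6.721901068680951 8.343110244353047
B 1 [239 241] 19.3
B 2 [226 277] 19.6
B 3 [289 262] 13.1
B 4 [299 291] 17.9
[(0, 114), (8, 134), (16, 145), (24, 123), (32, 130), (40, 142), (48, 130), (56, 128), (64, 130), (72, 118), (80, 122), (88, 129), (96, 119), (104, 126), (112, 131), (120, 119), (128, 125), (136, 132), (144, 122), (152, 156), (160, 194), (168, 189), (176, 134), (184, 131), (192, 121), (200, 125), (208, 133), (216, 121), (224, 128), (232, 134)]
```

```bash
python3 ck.py; python3 - <<'E'
import pickle,cv2,numpy as np
t=pickle.load(open("topn.pkl","rb"))["frame"][165:215,205:285]; s=cv2.imread("pics/sn.png")[210:290,195:285]
cv2.imwrite("pics/b1.png",np.hstack([cv2.resize(t,(400,250),interpolation=2),cv2.resize(s,(400,356),interpolation=2)[:250]]))
E
```

```text
72 [255.2 197.3] len 21.5 [-0.23  0.97] [613. 176.  10.]
102 [298.7 258.9] len 21.9 [-0.97  0.24] [413.  35.  10.]
```

View pics/b1.png

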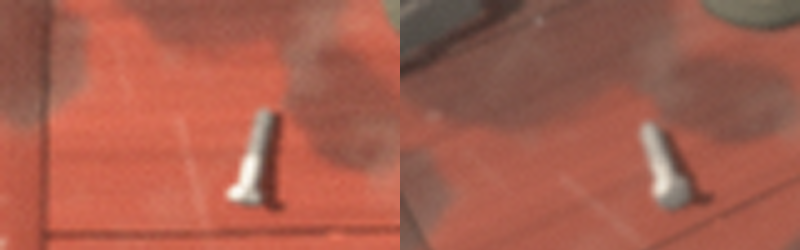

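b1: bolt B1 was knocked. In the left half its head is at (245,196) and its tip at (266,111), i.e. 5× crop coordinates with origin (205,165).

```bash
python3 - <<'E'
from h import *
c=lambda p:px(p,5,(205,165))
H=back(T,c((243,197)),12);E=back(T,c((266,111)),7);d=H-E;print(H,E,np.linalg.norm(d),(H+E)/2,np.arctan2(d[1],d[0]))
E
python3 m.py 618 175 120 2.86
```

```text
[591.12750739 181.87897153  12.        ] [648.39323323 168.18915232   7.        ] 59.09123883105497 [619.76037031 175.03406192   9.5       ] 2.9069387353593417
t 26.0 pos [ 593.1 -112.3  224.2] rot [-3.14  -0.298  1.522] q [ 0.67  0.5  -0.57  1.6  -0.04  1.15  0.12] F [-0.1 -0.2 -0.7] w 50.0 0.0
xyz [0.2449, 0.0111, 0.1842] dr [0.198, -0.253, -1.327] rows 6.133237092538873 9.103673766583604
```

>>> play_rows(xyz=[[0.03,0,-0.01],[0.06,0,0],[0.09,0.002,0.02],[0.12,0.004,0.05],[0.15,0.006,0.08],[0.18,0.008,0.11],[0.21,0.009,0.14],[0.23,0.01,0.17],[0.2449,0.0111,0.1842],[0.2449,0.0111,0.1842],[0.2449,0.0111,0.1842],[0.2449,0.0111,0.1842]], dr=[[0.02,-0.025,-0.136],[0.04,-0.05,-0.271],[0.06,-0.076,-0.407],[0.08,-0.101,-0.542],[0.1,-0.126,-0.678],[0.12,-0.151,-0.813],[0.14,-0.176,-0.949],[0.16,-0.202,-1.084],[0.18,-0.227,-1.22],[0.2,-0.252,-1.355],[0.2,-0.252,-1.355],[0.2,-0.252,-1.355]], fingers=[0.055,0.055,0.055,0.055,0.055,0.055,0.055,0.055,0.055,0.055,0.055,0.055])

```text
t: 27.2
ee_pos: [616.7, 175.3, 118.6]
tool_rot: [3.14, -0.002, 2.885]
wrist_force: [-0.2, -0.9, 0.5]
width: 0.625
grip_force: 0.0
```

```bash
python3 m.py 618.5 175 16 2.89; python3 sd.py;python3 rl.py pics/sn.png
```

```text
t 27.2 pos [616.7 175.3 118.6] rot [ 3.140e+00 -2.000e-03  2.885e+00] q [ 0.14  0.67 -0.74  1.63  0.51  1.04  0.56] F [-0.2 -0.9  0.5] w 54.9 0.0
xyz [-0.002, -0.0, 0.1026] dr [0.001, -0.002, -0.005] rows 2.0526264877944964 0.03644937742332786
B 1 [239 241] 20.5
B 2 [226 277] 20.3
B 3 [289 262] 15.7
B 4 [299 291] 18.3
[(0, 159), (8, 193), (16, 182), (24, 178), (32, 191), (40, 180), (48, 174), (56, 191), (64, 183), (72, 132), (80, 129), (88, 137), (96, 125), (104, 129), (112, 133), (120, 122), (128, 128), (136, 134), (144, 122), (152, 126), (160, 134), (168, 122), (176, 128), (184, 133), (192, 123), (200, 128), (208, 136), (216, 123), (224, 130), (232, 138)]
```

Three heads queue up (bright from 0 to 66 mm along the rail). Picking B1.

>>> play_rows(xyz=[[-0.001,0,0.04],[-0.001,0,0.075],[-0.001,0,0.095],[-0.001,0,0.102],[-0.001,0,0.102],[-0.001,0,0.102],[-0.001,0,0.102]], dr=[[0,0,0],[0,0,0],[0,0,0],[0,0,0],[0,0,0],[0,0,0],[0,0,0]], fingers=[0.055,0.055,0.055,0.055,0.055,0.055,0.055])

```text
t: 27.95
ee_pos: [619.2, 175.6, 18.9]
tool_rot: [3.139, 0.002, 2.887]
wrist_force: [-0.4, -0.3, 0.0]
width: 0.633
grip_force: 0.0
```

```bash
python3 m.py 618.5 175 16 2.89
```

```text
t 27.95 pos [619.2 175.6  18.9] rot [3.139e+00 2.000e-03 2.887e+00] q [ 0.1   0.79 -0.67  1.69  0.61  0.88  0.49] F [-0.4 -0.3  0. ] w 55.6 0.0
xyz [0.0005, -0.0008, 0.0029] dr [0.003, 0.002, -0.003] rows 0.061658064683211125 0.02855939838389475
```

>>> play_rows(xyz=[[0,0,0.0025],[0,0,0.0025],[0,0,0.0025],[0,0,0.0025],[0,0,0.0025],[0,0,-0.02],[0,0,-0.06],[0,0,-0.1],[0,0,-0.14],[0,0,-0.18],[0,0,-0.19],[0,0,-0.19]], dr=[[0,0,0],[0,0,0],[0,0,0],[0,0,0],[0,0,0],[0,0,0],[0,0,0],[0,0,0],[0,0,0],[0,0,0],[0,0,0],[0,0,0]], fingers=[0.03,0.005,0.005,0.005,0.005,0.005,0.005,0.005,0.005,0.005,0.005,0.005], grip_force=25)

```text
t: 29.15
ee_pos: [618.9, 175.5, 209.2]
tool_rot: [3.139, 0.003, 2.888]
wrist_force: [-0.6, 1.1, -0.4]
width: 0.057
grip_force: 0.0
```

```bash
python3 m.py 593 -90 205 1.5227 0.3
```

```text
t 29.15 pos [618.9 175.5 209.2] rot [3.139e+00 3.000e-03 2.888e+00] q [ 0.17  0.59 -0.79  1.55  0.44  1.19  0.62] F [-0.6  1.1 -0.4] w 5.0 0.0
xyz [-0.0415, -0.2635, 0.0036] dr [-0.2, 0.252, 1.355] rows 5.336235809471078 9.287091158687918
```

The grip came up empty (either slackened or missed). Stepping aside to look.

>>> play_rows(xyz=[[0,-0.05,0],[0,-0.1,0],[0,-0.15,0],[0,-0.2,0],[0,-0.2,0],[0,-0.2,0]], dr=[[0,0,0],[0,0,0],[0,0,0],[0,0,0],[0,0,0],[0,0,0]], fingers=[0.055,0.055,0.055,0.055,0.055,0.055])

```text
t: 29.75
ee_pos: [567.0, -20.4, 205.3]
tool_rot: [3.141, -0.002, 2.885]
wrist_force: [-0.8, 0.5, 0.9]
width: 0.564
grip_force: 0.0
```

```bash
python3 ck.py; python3 - <<'E'
import pickle,cv2,numpy as np
from bench import snapshot
t=pickle.load(open("topn.pkl","rb"))["frame"][165:225,205:285]; s=snapshot("scene")["frame"][200:290,195:285]
cv2.imwrite("pics/b2.png",np.hstack([cv2.resize(t,(400,300),interpolation=2),cv2.resize(s,(400,400),interpolation=2)[:300]]))
E
```

```text
65 [283.  186.5] len 30.4 [0.37 0.93] [648.  85.  10.]
72 [256.1 197.4] len 21.5 [-0.22  0.98] [613. 173.  10.]
13 [277.1 195.8] len 9.0 [-0.38  0.93] [617. 104.  10.]
102 [298.7 258.9] len 21.7 [-0.97  0.24] [413.  35.  10.]
```

View pics/b2.png

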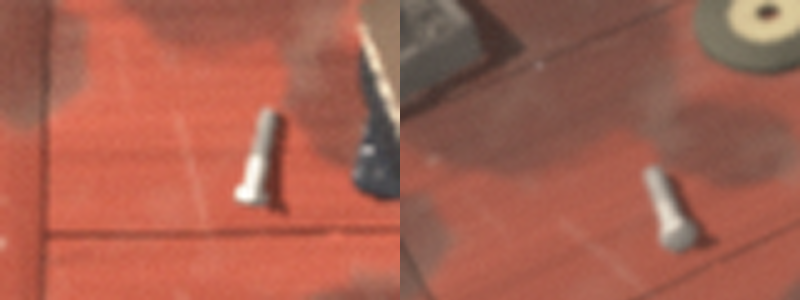

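b2: the bolt lies almost where it was, shifted about 3 mm to −y. This fits the one-time grip slackening, so I retry.

```bash
python3 m.py 618.5 172.5 60 2.9
```

```text
t 29.85 pos [567.7 -17.2 206.1] rot [ 3.139e+00 -1.000e-03  2.890e+00] q [ 0.55  0.47 -0.82  1.73  0.37  1.11  0.94] F [-0.2 -0.2 -0.4] w 54.1 0.0
xyz [-0.0021, 0.196, 0.1466] dr [0.002, -0.001, -0.01] rows 4.895715565634293 0.07008659839838308
```

>>> play_rows(xyz=[[-0.0021,0.05,0.01],[-0.0021,0.1,0.04],[-0.0021,0.145,0.08],[-0.0021,0.18,0.115],[-0.0021,0.196,0.1466],[-0.0021,0.196,0.1466],[-0.0021,0.196,0.1466],[-0.0021,0.196,0.1466],[-0.0021,0.196,0.1466]], dr=[[0,0,-0.01],[0,0,-0.01],[0,0,-0.01],[0,0,-0.01],[0,0,-0.01],[0,0,-0.01],[0,0,-0.01],[0,0,-0.01],[0,0,-0.01]], fingers=[0.055,0.055,0.055,0.055,0.055,0.055,0.055,0.055,0.055])

```text
t: 30.75
ee_pos: [620.2, 170.1, 62.5]
tool_rot: [3.14, 0.003, 2.897]
wrist_force: [-0.2, 0.0, -0.5]
width: 0.626
grip_force: 0.0
```

```bash
python3 m.py 618.5 172.5 15.5 2.9
```

```text
t 30.75 pos [620.2 170.1  62.5] rot [3.140e+00 3.000e-03 2.897e+00] q [ 0.13  0.74 -0.7   1.67  0.56  0.95  0.54] F [-0.2  0.  -0.5] w 55.0 0.0
xyz [0.0024, 0.0018, 0.047] dr [0.002, 0.003, -0.003] rows 0.9411277354902443 0.02912042958105487
```

>>> play_rows(xyz=[[0.001,0.001,0.03],[0.001,0.001,0.042],[0.001,0.001,0.046],[0.001,0.001,0.046],[0.001,0.001,0.046],[0.001,0.001,0.046]], dr=[[0,0,0],[0,0,0],[0,0,0],[0,0,0],[0,0,0],[0,0,0]], fingers=[0.055,0.055,0.055,0.055,0.055,0.055])

```text
t: 31.35
ee_pos: [619.1, 172.2, 15.6]
tool_rot: [3.139, 0.001, 2.898]
wrist_force: [-0.4, 0.6, -0.3]
width: 0.627
grip_force: 0.0
```

```bash
python3 m.py 618.5 172.5 15.5 2.9
```

```text
t 31.35 pos [619.1 172.2  15.6] rot [3.139e+00 1.000e-03 2.898e+00] q [ 0.1   0.79 -0.67  1.69  0.61  0.87  0.5 ] F [-0.4  0.6 -0.3] w 55.1 0.0
xyz [0.0006, 0.0001, 0.0001] dr [0.002, 0.001, -0.002] rows 0.012418942089012416 0.02093333216820334
```

>>> play_rows(xyz=[[0,0,0],[0,0,0],[0,0,0],[0,0,0],[0,0,0],[0,0,0],[0,0,0]], dr=[[0,0,0],[0,0,0],[0,0,0],[0,0,0],[0,0,0],[0,0,0],[0,0,0]], fingers=[0.03,0.005,0.005,0.005,0.005,0.005,0.005], grip_force=30)

```text
t: 32.05
ee_pos: [618.5, 172.2, 14.7]
tool_rot: [3.14, 0.0, 2.898]
wrist_force: [-0.7, 0.6, 0.2]
width: 0.123
grip_force: 30.0
```

>>> play_rows(xyz=[[0,0,-0.02],[0,0,-0.06],[0,0,-0.1],[0,0,-0.14],[0,0,-0.18],[0,0,-0.19],[0,0,-0.19]], dr=[[0,0,0],[0,0,0],[0,0,0],[0,0,0],[0,0,0],[0,0,0],[0,0,0]], fingers=[0.005,0.005,0.005,0.005,0.005,0.005,0.005])

```text
t: 32.75
ee_pos: [619.1, 172.3, 206.5]
tool_rot: [3.139, 0.003, 2.898]
wrist_force: [-0.0, -0.0, -0.5]
width: 0.125
grip_force: 30.0
```

```bash
python3 m.py 593 -90 205 1.5227 0.3
```

```text
t 32.75 pos [619.1 172.3 206.5] rot [3.139e+00 3.000e-03 2.898e+00] q [ 0.18  0.59 -0.79  1.55  0.44  1.18  0.63] F [-0.  -0.  -0.5] w 11.0 29.976796880364418
xyz [-0.0378, -0.2609, 0.0009] dr [-0.202, 0.252, 1.365] rows 5.272331445782801 9.351929555829289
```

>>> play_rows(xyz=[[-0.004,-0.026,0],[-0.008,-0.052,0],[-0.011,-0.078,0],[-0.015,-0.104,0],[-0.019,-0.13,0],[-0.023,-0.157,0],[-0.026,-0.183,0],[-0.03,-0.21,0],[-0.034,-0.235,0],[-0.0378,-0.2609,0],[-0.0378,-0.2609,0],[-0.0378,-0.2609,0]], dr=[[-0.02,0.025,0.136],[-0.04,0.05,0.273],[-0.06,0.076,0.41],[-0.081,0.101,0.546],[-0.101,0.126,0.683],[-0.121,0.151,0.819],[-0.141,0.176,0.955],[-0.162,0.202,1.092],[-0.182,0.227,1.229],[-0.202,0.252,1.365],[-0.202,0.252,1.365],[-0.202,0.252,1.365]], fingers=[0.005,0.005,0.005,0.005,0.005,0.005,0.005,0.005,0.005,0.005,0.005,0.005])

```text
t: 33.95
ee_pos: [591.2, -91.2, 202.3]
tool_rot: [-3.135, -0.3, 1.52]
wrist_force: [0.5, -0.2, -0.3]
width: 0.132
grip_force: 30.0
```

```bash
python3 m.py 593 -91 162.5 1.5227 0.3
```

```text
t 33.95 pos [591.2 -91.2 202.3] rot [-3.135 -0.3    1.52 ] q [ 0.64  0.51 -0.57  1.64 -0.04  1.09  0.1 ] F [ 0.5 -0.2 -0.3] w 11.6 29.976998940110207
xyz [-0.0115, 0.0021, 0.0381] dr [-0.006, 0.0, -0.002] rows 0.7975799195533223 0.04215643833639732
```

>>> play_rows(xyz=[[-0.006,0.0018,0.018],[-0.0125,0.0018,0.033],[-0.0125,0.0018,0.0385],[-0.0125,0.0018,0.0385],[-0.0125,0.0018,0.0385],[-0.0125,0.0018,0.0385],[-0.0125,0.0018,0.0385],[-0.0125,0.0018,0.0385],[-0.0125,0.0018,0.0385],[-0.0125,0.0018,0.015],[-0.0125,0.0018,-0.025],[-0.0125,0.0018,-0.05]], dr=[[0,0,0],[0,0,0],[0,0,0],[0,0,0],[0,0,0],[0,0,0],[0,0,0],[0,0,0],[0,0,0],[0,0,0],[0,0,0],[0,0,0]], fingers=[0.005,0.005,0.005,0.005,0.005,0.005,0.05,0.05,0.05,0.05,0.05,0.05])

```text
t: 35.15
ee_pos: [593.5, -117.8, 250.9]
tool_rot: [-3.14, -0.299, 1.522]
wrist_force: [0.4, -0.2, -0.2]
width: 0.56
grip_force: 0.0
```

```bash
python3 keep.py; python3 m.py 590 -210 300 1.5227; python3 sd.py;python3 rl.py pics/sn.png
```

```text
0 [ 587.4 -182.7  136.4]
0.3 [ 586.7 -196.4  166.3]
0.6 [ 585.7 -218.3  190.8]
0.9 [ 584.3 -246.4  207.7]
1.2 [ 582.8 -278.3  215.6]
1.4 [ 581.7 -300.2  215.4]
t 35.15 pos [ 593.5 -117.8  250.9] rot [-3.14  -0.299  1.522] q [ 0.68  0.48 -0.57  1.56 -0.05  1.2   0.13] F [ 0.4 -0.2 -0.2] w 49.2 0.0
xyz [-0.0737, 0.0009, -0.0741] dr [-0.001, -0.299, -0.0] rows 2.0901489126746124 1.9942114364836236
B 1 [239 241] 15.7
B 2 [226 277] 19.5
B 3 [289 262] 13.1
B 4 [299 291] 17.9
[(0, 134), (8, 158), (16, 161), (24, 132), (32, 135), (40, 130), (48, 126), (56, 133), (64, 156), (72, 129), (80, 126), (88, 134), (96, 122), (104, 127), (112, 130), (120, 119), (128, 124), (136, 133), (144, 141), (152, 175), (160, 194), (168, 164), (176, 127), (184, 131), (192, 121), (200, 125), (208, 133), (216, 121), (224, 127), (232, 135)]
```

>>> play_rows(xyz=[[-0.01,0,-0.04],[-0.03,0,-0.06],[-0.0737,0.0009,-0.0741],[-0.0737,0.0009,-0.0741],[-0.0737,0.0009,-0.0741],[-0.0737,0.0009,-0.0741],[-0.0737,0.0009,-0.0741]], dr=[[0,-0.1,0],[0,-0.2,0],[0,-0.299,0],[0,-0.299,0],[0,-0.299,0],[0,-0.299,0],[0,-0.299,0]], fingers=[0.04,0.04,0.04,0.04,0.04,0.04,0.04])

```text
t: 35.9
ee_pos: [589.5, -208.6, 297.0]
tool_rot: [-3.138, -0.002, 1.524]
wrist_force: [0.6, -0.7, -0.3]
width: 0.456
grip_force: 0.0
```

```bash
python3 m.py 584 -277.7 300 1.5227; python3 sd.py >/dev/null;python3 rl.py pics/sn.png; python3 - <<'E'
import cv2
cv2.imwrite("pics/q.png",cv2.resize(cv2.imread("pics/sn.png")[110:230,300:440],(700,600),interpolation=2))
E
```

```text
t 35.9 pos [ 589.5 -208.6  297. ] rot [-3.138e+00 -2.000e-03  1.524e+00] q [ 0.6   0.42 -0.48  1.48  0.19  1.29  0.06] F [ 0.6 -0.7 -0.3] w 40.0 0.0
xyz [-0.0693, -0.0023, -0.0031] dr [-0.004, -0.002, 0.001] rows 1.3886668303989682 0.03004139221090443
[(0, 156), (8, 190), (16, 180), (24, 174), (32, 187), (40, 176), (48, 170), (56, 175), (64, 178), (72, 185), (80, 199), (88, 162), (96, 122), (104, 126), (112, 131), (120, 119), (128, 124), (136, 131), (144, 119), (152, 124), (160, 131), (168, 119), (176, 126), (184, 131), (192, 121), (200, 125), (208, 133), (216, 120), (224, 127), (232, 134)]
```

View pics/q.png

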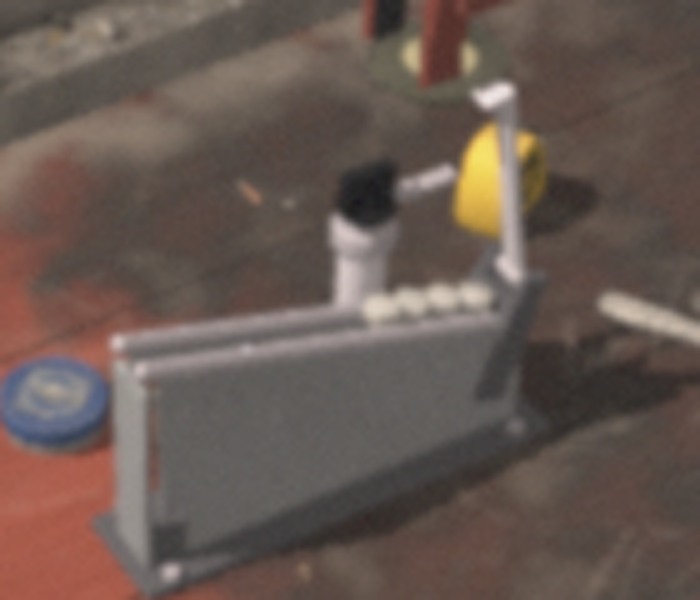

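q.png: all four bolts hang head-up in the queue at (380–475, 300); the keeper is up. Now I take hold of the keeper again.

>>> play_rows(xyz=[[-0.04,0,0],[-0.0693,0,0],[-0.0693,0,0],[-0.0693,0,0],[-0.0693,0,0],[-0.0693,0,0.03],[-0.0693,0,0.06],[-0.0693,0,0.076],[-0.0693,0,0.076],[-0.0693,0,0.076]], dr=[[0,0,0],[0,0,0],[0,0,0],[0,0,0],[0,0,0],[0,0,0],[0,0,0],[0,0,0],[0,0,0],[0,0,0]], fingers=[0.04,0.04,0.04,0.04,0.04,0.04,0.04,0.04,0.04,0.04])

```text
t: 36.95
ee_pos: [586.6, -277.4, 222.1]
tool_rot: [-3.139, -0.001, 1.525]
wrist_force: [-0.3, 0.4, 1.0]
width: 0.454
grip_force: 0.0
```

```bash
python3 m.py 585 -277.7 218.9 1.5227
```

```text
t 36.95 pos [ 586.6 -277.4  222.1] rot [-3.139e+00 -1.000e-03  1.525e+00] q [ 0.67  0.51 -0.45  1.53  0.23  1.17  0.14] F [-0.3  0.4  1. ] w 39.9 0.0
xyz [-0.0003, -0.0016, 0.0032] dr [-0.003, -0.001, 0.002] rows 0.07167843764588479 0.023310885749539125
```

>>> play_rows(xyz=[[0,-0.0008,0.003],[0,-0.0008,0.003],[0,-0.0008,0.003],[0,-0.0008,0.003],[0,-0.0008,0.003],[0,-0.0008,0.003]], dr=[[0,0,0],[0,0,0],[0,0,0],[0,0,0],[0,0,0],[0,0,0]], fingers=[0.03,0.02,0.005,0.005,0.005,0.005], grip_force=10)

```text
t: 37.55
ee_pos: [584.4, -278.5, 219.1]
tool_rot: [-3.137, -0.0, 1.523]
wrist_force: [-4.8, 0.1, 4.0]
width: 0.159
grip_force: 10.0
```

```bash
python3 m.py 585 -277.7 218.9 1.5227
```

```text
t 37.55 pos [ 584.4 -278.5  219.1] rot [-3.137 -0.     1.523] q [ 0.67  0.51 -0.44  1.53  0.23  1.16  0.14] F [-4.8  0.1  4. ] w 14.0 10.002831928431988
xyz [0.0008, 0.0006, 0.0002] dr [-0.005, -0.0, 0.0] rows 0.0209747316945522 0.030711884050140133
```

>>> play_rows(xyz=[[0.0109,-0.0005,0.0015],[0.0216,-0.0005,0.0042],[0.0319,-0.0005,0.0079],[0.0418,-0.0005,0.0125],[0.0513,-0.0005,0.0182],[0.06,-0.0005,0.0248],[0.0682,-0.0005,0.0323],[0.0755,-0.0005,0.0404],[0.082,-0.0005,0.0493],[0.0876,-0.0005,0.0588],[0.0921,-0.0005,0.0688],[0.0957,-0.0005,0.0792]], dr=[[0,0,0],[0,0,0],[0,0,0],[0,0,0],[0,0,0],[0,0,0],[0,0,0],[0,0,0],[0,0,0],[0,0,0],[0,0,0],[0,0,0]], fingers=[0.005,0.005,0.005,0.005,0.005,0.005,0.005,0.005,0.005,0.005,0.005,0.005])

```text
t: 38.75
ee_pos: [589.3, -181.7, 138.5]
tool_rot: [-3.139, -0.002, 1.524]
wrist_force: [-1.6, 0.7, 1.0]
width: 0.16
grip_force: 10.0
```

```bash
python3 m.py 588.9 -182.1 139.7 1.5227
```

```text
t 38.75 pos [ 589.3 -181.7  138.5] rot [-3.139e+00 -2.000e-03  1.524e+00] q [ 0.54  0.54 -0.45  1.69  0.27  0.98 -0.05] F [-1.6  0.7  1. ] w 14.1 9.99977208673954
xyz [-0.0004, -0.0004, -0.0012] dr [-0.003, -0.002, 0.001] rows 0.02635555035797384 0.023134056154612517
```

>>> play_rows(xyz=[[0,0,0.002],[0,0,0.003],[0,0,0.003],[0,0,0.003],[0,0,0.003],[0,0,0.003],[0,0,-0.03],[0.006,0,-0.035],[0.006,0,-0.035],[0.006,0,-0.035]], dr=[[0,0,0],[0,0,0],[0,0,0],[0,0,0],[0,0,0],[0,0,0],[0,0,0],[0,0,0],[0,0,0],[0,0,0]], fingers=[0.005,0.005,0.005,0.034,0.034,0.034,0.034,0.0,0.0,0.0])

```text
t: 39.75
ee_pos: [589.2, -176.8, 173.6]
tool_rot: [-3.138, -0.001, 1.523]
wrist_force: [0.1, -0.8, 0.6]
width: 0.153
grip_force: 0.0
```

>>> play_rows(xyz=[[0,0,0.008],[0,0,0.012],[0,0,0.016],[0,0,0.019]], dr=[[0,0,0],[0,0,0],[0,0,0],[0,0,0]], fingers=[0.0,0.0,0.0,0.0])

```text
t: 40.15
ee_pos: [589.4, -176.5, 157.2]
tool_rot: [-3.138, -0.0, 1.523]
wrist_force: [-13.0, 2.9, 34.5]
width: 0.003
grip_force: 16.8
```

>>> play_rows(xyz=[[0,0,-0.02],[0,0,-0.06],[0,0,-0.06]], dr=[[0,0,0],[0,0,0],[0,0,0]], fingers=[0.0,0.01,0.03])

```text
t: 40.45
ee_pos: [592.0, -177.1, 219.6]
tool_rot: [3.138, 0.001, 1.523]
wrist_force: [0.4, 0.1, 0.3]
width: 0.148
grip_force: 0.0
```

```bash
python3 m.py 641 -228.5 225 1.5227; python3 - <<'E'
from h import *; import cv2
from bench import snapshot
n=snapshot("scene")["frame"]; P=np.load("P.npy"); g=cv2.cvtColor(n,6);o=cv2.cvtColor(S["frame"],6)
# compare keeper end edge with the start picture: vertical profile at keeper's free end
u=proj(S,rail(P,(0,120,20))).round().astype(int)
for y in range(u[1]-8,u[1]+8): print(y,g[y,u[0]-3:u[0]+4].tolist(),o[y,u[0]-3:u[0]+4].tolist())
E
```

```text
t 40.45 pos [ 592.  -177.1  219.6] rot [3.138e+00 1.000e-03 1.523e+00] q [ 0.55  0.46 -0.47  1.61  0.23  1.12 -0.02] F [0.4 0.1 0.3] w 13.0 0.0
xyz [-0.049, 0.0514, -0.0052] dr [0.003, 0.001, 0.0] rows 1.4249153300831852 0.02375748221885313
162 [75, 77, 77, 79, 79, 101, 148] [76, 76, 77, 79, 79, 99, 149]
163 [78, 77, 78, 76, 78, 103, 149] [76, 78, 78, 78, 80, 101, 151]
164 [77, 75, 77, 77, 80, 104, 152] [76, 77, 77, 77, 83, 104, 151]
165 [76, 76, 80, 80, 87, 113, 159] [74, 84, 92, 93, 99, 124, 167]
166 [81, 103, 119, 117, 118, 138, 170] [81, 117, 149, 150, 148, 164, 188]
167 [99, 153, 197, 187, 175, 178, 189] [99, 159, 211, 215, 194, 190, 196]
168 [114, 187, 230, 227, 209, 197, 197] [116, 185, 230, 233, 218, 194, 193]
169 [140, 209, 238, 237, 220, 194, 183] [137, 203, 232, 232, 216, 178, 169]
170 [162, 222, 235, 231, 204, 170, 162] [157, 216, 228, 224, 193, 158, 155]
171 [177, 222, 230, 218, 176, 154, 155] [173, 219, 225, 213, 174, 154, 157]
172 [186, 219, 222, 204, 159, 147, 148] [178, 212, 220, 201, 160, 149, 149]
173 [173, 203, 208, 181, 144, 128, 128] [160, 182, 194, 174, 140, 128, 126]
174 [138, 161, 175, 151, 118, 111, 108] [129, 139, 149, 137, 117, 108, 108]
175 [111, 122, 130, 119, 106, 98, 102] [107, 110, 111, 109, 102, 101, 101]
176 [106, 111, 116, 115, 111, 112, 118] [105, 109, 113, 116, 112, 113, 116]
177 [130, 137, 146, 145, 142, 142, 140] [130, 139, 145, 145, 144, 139, 139]
```

The keeper edge matches the start picture, so it is home. On to the knob.

>>> play_rows(xyz=[[-0.025,0.025,-0.005],[-0.049,0.0505,-0.0052],[-0.049,0.0505,-0.0052],[-0.049,0.0505,-0.0052],[-0.049,0.0505,-0.0052],[-0.049,0.0505,-0.0052],[-0.049,0.0505,0.02],[-0.049,0.0505,0.04],[-0.049,0.0505,0.055],[-0.049,0.0505,0.055],[-0.049,0.0505,0.055]], dr=[[0,0,0],[0,0,0],[0,0,0],[0,0,0],[0,0,0],[0,0,0],[0,0,0],[0,0,0],[0,0,0],[0,0,0],[0,0,0]], fingers=[0.034,0.034,0.034,0.034,0.034,0.034,0.034,0.034,0.034,0.034,0.034])

```text
t: 41.6
ee_pos: [637.5, -227.8, 160.8]
tool_rot: [-3.138, -0.001, 1.523]
wrist_force: [-0.3, -0.1, 1.0]
width: 0.386
grip_force: 0.0
```

```bash
python3 m.py 641 -228.5 163 1.5227
```

```text
t 41.6 pos [ 637.5 -227.8  160.8] rot [-3.138e+00 -1.000e-03  1.523e+00] q [ 0.56  0.61 -0.43  1.51  0.27  1.09  0.01] F [-0.3 -0.1  1. ] w 33.9 0.0
xyz [-0.0005, 0.0035, -0.0022] dr [-0.003, -0.001, 0.001] rows 0.08374843186118033 0.02299568645386292
```

>>> play_rows(xyz=[[0,0.0025,-0.001],[0,0.0025,-0.001],[0,0.0025,-0.001],[0,0.0025,-0.001],[0,0.0025,-0.001],[0,0.0025,-0.001]], dr=[[0,0,0],[0,0,0],[0,0,0],[0,0,0],[0,0,0],[0,0,0]], fingers=[0.03,0.02,0.002,0.002,0.002,0.002], grip_force=8)

```text
t: 42.2
ee_pos: [641.7, -228.5, 161.7]
tool_rot: [3.141, -0.0, 1.523]
wrist_force: [6.0, -0.8, -1.2]
width: 0.123
grip_force: 8.0
```

>>> play_rows(xyz=[[0,0,0],[0,0,0.003],[0,0,0.006],[0,0,0.009],[0,0,0.01],[0,0,0.01]], dr=[[0,0,0],[0,0,0],[0,0,0],[0,0,0],[0,0,0],[0,0,0]], fingers=[0.002,0.002,0.002,0.002,0.002,0.002], grip_force=45)

```text
t: 42.8
ee_pos: [641.8, -228.4, 152.5]
tool_rot: [3.141, -0.0, 1.523]
wrist_force: [4.2, 0.3, 4.9]
width: 0.123
grip_force: 45.0
```

>>> play_rows(xyz=[[0,0.0008,0],[0,0.0008,0],[0,0.0008,0],[0,0.0008,0],[0,0.0008,0],[0,0.0008,0],[0,0.0008,0],[0,0.0008,0],[0,0.0008,0],[0,0.0008,0],[0,0.0008,0],[0,0.0008,0]], dr=[[0,0,0.13],[0,0,0.26],[0,0,0.39],[0,0,0.52],[0,0,0.65],[0,0,0.78],[0,0,0.91],[0,0,1.04],[0,0,1.17],[0,0,1.3],[0,0,1.43],[0,0,1.47]], fingers=[0.002,0.002,0.002,0.002,0.002,0.002,0.002,0.002,0.002,0.002,0.002,0.002])

```text
t: 44.0
ee_pos: [641.1, -227.7, 152.1]
tool_rot: [-3.14, 0.002, 0.049]
wrist_force: [0.5, 2.0, 6.5]
width: 0.12
grip_force: 45.0
```

```bash
python3 m.py 641 -228.5 163 0.06; python3 -c "
from bench import r;print(r.state()['wrist_torque'])"
```

```text
t 44.0 pos [ 641.1 -227.7  152.1] rot [-3.14e+00  2.00e-03  4.90e-02] q [ 0.33  0.58 -0.09  1.53  0.06  1.04 -1.3 ] F [0.5 2.  6.5] w 10.6 45.00319182872772
xyz [-0.0001, 0.0008, -0.0109] dr [-0.001, 0.002, -0.011] rows 0.2181116497603923 0.0760692881682281
[ 0.32543325 -0.06993001  0.04012224]
```

>>> play_rows(xyz=[[0,0,-0.001],[0,0,-0.002],[0,0,-0.0025],[0,0,-0.0025]], dr=[[0,0,0],[0,0,0],[0,0,0],[0,0,0]], fingers=[0.002,0.002,0.002,0.002])

```text
t: 44.4
ee_pos: [641.1, -227.7, 154.4]
tool_rot: [-3.14, 0.002, 0.053]
wrist_force: [1.0, 0.6, 4.8]
width: 0.123
grip_force: 45.0
```

>>> play_rows(xyz=[[0,0,0],[0,0,0],[0,0,0],[0,0,-0.03],[0,0,-0.08],[-0.05,0.05,-0.12],[-0.1,0.1,-0.12],[-0.15,0.15,-0.12],[-0.2,0.2,-0.12],[-0.2,0.2,-0.12]], dr=[[0,0,0],[0,0,0],[0,0,0],[0,0,0],[0,0,0],[0,0,0],[0,0,0],[0,0,0],[0,0,0],[0,0,0]], fingers=[0.02,0.034,0.034,0.034,0.034,0.034,0.034,0.034,0.034,0.034])

```text
t: 45.4
ee_pos: [476.6, -410.2, 272.2]
tool_rot: [-3.14, 0.004, 0.053]
wrist_force: [0.4, -0.1, -0.7]
width: 0.387
grip_force: 0.0
```

```bash
python3 sd.py >/dev/null; python3 - <<'E'
from h import *; import cv2
n=cv2.imread("pics/sn.png");o=S["frame"];P=np.load("P.npy")
g,h=[cv2.cvtColor(i,6).astype(int) for i in (n,o)]
u,v=proj(S,f2w(P,(55,-60,150))).astype(int)
d=np.abs(g-h)[v-22:v+24:2,u-16:u+36:2]
print(u,v);print(d)
# tongue tip position along the locked / free directions
for name,a in (("locked",-np.pi/2-1.47),("free",-np.pi/2)):
    print(name,[[int(g[tuple(q[::-1])]),int(h[tuple(q[::-1])])] for q in (proj(S,f2w(P,(55+L*np.cos(a),-57+L*np.sin(a),136))).round().astype(int) for L in (30,40,50))])
E
python3 m.py 500 -200 300 0
```

```text
374 149
[[ 2  1  3  1  0  2  0  0  2  0  2  1  0  1  2  0  1  2  1  2  0  4  2  3
   1  1]
 [ 0  1  1  0  1  1  1  0  1  1  1  1  1  1  0  0  1  1  0  1  2  5  0  1
   1  1]
 [ 1  3  3  1  0  0  1  1  2  2  1  2  0  0  1  0  0  2  1  0  0  3  0  0
   1  3]
 [ 1  3  2  0  1  3  3  0  1  1  5  0  0  1  0  0  3  1  2  0  0  2  2  0
   0  1]
 [ 1  0  0  1  0  0  1  1  3  1  2  1  2  2  0  1  1  1  4  1  2  1  1  2
   2  1]
 [ 2  2  1  1  2  0  1  1  2  1  2  1  2  2  1  2  0  4  1  0  1  1  0  1
   0  0]
 [ 3  3  1  0  0  3  1  1  2  1  2  0  0  1  3  3  0  0  0  1  1  0  1  0
   1  2]
 [ 2  1  1  3  1  1  4  1  1  3  0  2  2  1  0  0  1  2  1  1  0  2  1  2
   0  3]
 [ 2  0  0  1  1  0  2  5  1  0  1  0  2  1  3  1  3  0  0  0  0  1  1  1
   1  0]
 [ 0  0  3  2  0  0  6  4  2  3  3  2  0  5  0  2  3  1  1  1  1  0  1  1
   0  3]
 [ 0  0  1  0  1  2  1  4  5  0  0  3  3  3  3  0  1  0  0  2  0  0  3  1
   1  4]
 [ 1  2  0  0  3  5  3  2  1  4  4  2  0  0  2  1  2  1  1  0  0  0  2  5
   0  1]
 [ 0  1  2  2  1  0  8  1  3  3  0  1  1  0  1  1  1  1  0  1  0  0  1  3
   0  1]
 [ 0  1  1  2
[... 431 characters left out ...]
 1  1  4 21 22  9  7 11 10  9  2  2  3  2  1
   1  2]
 [ 1  2  3 12 13  2  2  6 17 20 10  3  6  6 22  5 12 21  6  6  6  2  0  2
   4  2]
 [ 1  0  5 28 14  1  4  6  1  3  8 13 14 10  2 17  3 12 13  7 10  2  4  3
   1  0]
 [ 3  2  9  5 15 12 13 11 16  6  4 26 23 17 14 26  6  6 18 43 31  1  1  0
   1  0]
 [ 1  1  3  5  1  2  4 13  6 21 13 15  1  2  1 11 12 14 42 53 14  2  2  0
   0  1]]
locked [[197, 196], [196, 168], [205, 194]]
free [[82, 82], [78, 80], [76, 75]]
t 45.45 pos [ 468.8 -419.   272.5] rot [3.138 0.009 0.042] q [ 0.66  0.39 -0.02  1.54  0.02  1.22 -0.89] F [-5.1 -5.2  0.2] w 33.8 0.0
xyz [0.0401, -0.2174, -0.0286] dr [0.003, 0.009, 0.042] rows 4.459080653098084 0.28553782738635247
```

The knob stands at its start height with the tongue across the keeper, matching the start picture apart from a slightly larger turn. Handing in.

```bash
python3 -c "
from bench import r;print(r.sign_off())"
```

```text
the job is handed in; nothing more can be done
None
```

I handed the job in at about 45 s with all four bolts found on the bench hanging in the queue, the keeper closed over them, and the knob turned clockwise and locked; the sign-off returned no verdict.

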